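Feed the bolts head-up through the rail chute

TASK

Someone has left a carton on the sloping bolt chute: first set it in the grey tray. Then slide the chute's red-handled gate fully open and feed every loose bolt in at the upper end, so that it runs down past the gate and hangs head up between the rails at the lower end; when all are down, shut the gate again. Leave the other things on the bench where they are.

Things in the scene. Friction and masses are not known exactly. Their poses are not given: they have to be found in the camera images.
- chute: Fixed bolt chute: two polished rails, blue sides. z up, +y uphill, x across. Rail tops slope 20 deg, at z = 0.150 + 0.364 y, from y = -0.197 (end stop, 16 mm high) to +0.117 (open end); slot 20 mm wide at x = 0, rails and sides end at x = +-28 mm, nothing but gate and stop stands above them. Origin: underside of base plate (90 x 350 mm, y -0.22 to 0.13).
- chute_gate (a point): Midway between the rails at rail-top height, at the uphill face of the gate bar (chute y = 0, z = 0.150). Rails are slippery (friction about 0.16): bolts slide down to the end stop or the next bolt, or to the gate if it is shut.
- chute_load (a point): Midway between the rails at rail-top height above the gate (chute y = 0.070): place to lay a bolt once the carton is gone. A bolt laid along the slot, head either way, and let go just above it drops its shank through, hangs by its head and slides down.
- gate (a joint): Gate slide, m: 0 = shut (bar 6 mm thick, 12 mm high, across both rails from x = -22 mm), 0.05 = fully open (bar drawn out to chute +x). Stays where left; friction about 2 N. It starts shut or up to 8 mm open. Still blocks below 0.014.
- gate_tab (a point): Centre of the top of the gate's red upright tab, 12 mm (chute x) by 14 mm (chute y), the top 35 mm of it free, above a ledge level with the rails that runs out to x = +106 mm. When shut it stands 47 mm to chute +x of the slot and 35 mm downhill of the gate bar. Moving it to chute +x opens the gate.
- carton: Small cardboard carton with a yellow band, 50 (x) x 56 (y) x 40 (z) mm, 0.12 kg, origin at the centre of its underside, z through its top. It starts lying on the rails against the gate's uphill side, tilted as the rails are.
- tray: Open grey plastic tray, 160 (x) x 140 (y) x 35 mm high, walls and floor 4 mm, loose, 0.7 kg; origin at the centre of its underside.
- bolt1: Steel square-head bolt, 0.16 kg: head 28 x 28 mm, 12 mm high; shank 16 mm thick, 60 mm long. Origin: centre of the head's bearing face (where the shank begins); z from shank to head. Starts lying on the mat (z = 0). Three to five of bolt1..bolt5 are present.
- bolt2: Steel square-head bolt, 0.16 kg: head 28 x 28 mm, 12 mm high; shank 16 mm thick, 60 mm long. Origin: centre of the head's bearing face (where the shank begins); z from shank to head. Starts lying on the mat (z = 0). Three to five of bolt1..bolt5 are present.
- bolt3: Steel square-head bolt, 0.16 kg: head 28 x 28 mm, 12 mm high; shank 16 mm thick, 60 mm long. Origin: centre of the head's bearing face (where the shank begins); z from shank to head. Starts lying on the mat (z = 0). Three to five of bolt1..bolt5 are present.
- bolt4: Steel square-head bolt, 0.16 kg: head 28 x 28 mm, 12 mm high; shank 16 mm thick, 60 mm long. Origin: centre of the head's bearing face (where the shank begins); z from shank to head. Starts lying on the mat (z = 0). Three to five of bolt1..bolt5 are present.
- bolt5: Steel square-head bolt, 0.16 kg: head 28 x 28 mm, 12 mm high; shank 16 mm thick, 60 mm long. Origin: centre of the head's bearing face (where the shank begins); z from shank to head. Starts lying on the mat (z = 0). Three to five of bolt1..bolt5 are present.
- screwdriver: Screwdriver with a yellow handle, 200 mm long, lying; origin near its middle. Not part of the job: leave alone.
- bushing: Brass bushing, 44 mm outside diameter, 25 mm high; origin under its centre. Not part of the job: leave alone.
- seal_ring: Black rubber ring, 70 mm outside diameter, 8 mm high; origin under its centre. Not part of the job: leave alone.
- grease_jar: White jar with a red cap, 60 mm in diameter, 70 mm high; origin under its centre. Not part of the job: leave alone.
- wrench: Steel wrench, 200 mm long, lying; origin near its middle. Not part of the job: leave alone.
There are look-alikes about, which are no part of the job. Leave any orange or yellow look-alike of the bolt5 alone.

How it is judged:
By the outcome, as a careful person would: the job done as asked, in the order asked, and still so for the second after the job is handed in, with the robot touching nothing.
Of bolt1, bolt2, bolt3, bolt4, bolt5 only 3 to 5 are there at a start; the rules pass over those that are not, and their reading is None.
At some moment in a run one of carton, tray, bolt1, bolt2, bolt3, bolt4, bolt5 may be knocked a few centimetres aside while the robot is not near it.
Once in a run the grip may slacken for a moment while it holds something.
It also fails if it takes over 210 s, if anything falls off the work surface, if the arm or the gripper's body presses on something with over 40 N, if the wrist force passes 120 N, or if a joint passes its speed limit or range.

ROBOT

A 6-joint arm with a two-finger parallel gripper is mounted at the origin on the work surface. World frame = base frame: x ahead of the robot, y to its left, z up, the work surface at z = 0. Lengths are in m, angles in degrees, forces in N, time in s.
With the tool pointing down it reaches from about 0.35 to 0.875 m from the base axis. Payload 4.2 kg.
Tool frame: the origin (TCP) lies at the very end of the fingers, on their centre line; the grasp point (between the pads) lies 19 mm behind it (tcp_to_grasp is the z of the grasp point in the tool frame, in m); z points along the fingers, y is the direction in which the jaws open and shut (so a half turn about z gives the same grasp; the last joint's range is limited). The gripper opens to 87 mm and grips with 3 to 60 N. Pads are 19 mm wide; open, the fingers measure 117 mm over their backs; the gripper's body (75 mm by 190 mm) begins 51 mm behind the grasp point.
Start: joints at [81.624, 22.042, 0.453, 0, -68.411, -14.817], TCP at [0.246, 0.574, 0.223] pointing down, gripper open.
Joint ranges: [-179.83, 179.83], [-69.29, 118.12], [-61.27, 80.66], [-181.25, 117.63], [-171.15, -9.14], [-177.46, 177.46]. Speed limits (degrees/s): [159.86, 159.86, 180, 180, 180, 180].

INTERFACE

Orientations are given as a 3x3 rotation matrix whose columns are the frame's x, y, z axes.
In Python, from station import sense, capture, camera_params, finish_job, tcp_to_grasp gives the robot as it stands.
- The arm moves only by the shell command python3 -m inch 'ROWS'. ROWS is JSON, a list of rows, each an object of numbers: "jaw": the closure in counts, from 0 (fully open) to 255 (shut); "x", "y", "z": the shift along the world's x, y, z normalised to -1 to 1, where 1 is 0.06 m; "ax", "ay", "az": the turn, a rotation vector about the world's x, y, z normalised to -1 to 1, where 1 is 10 degrees. A call has 1 to 12 rows; each row shifts and turns the pose as measured when the row begins; what a row does not reach is not made up. A row lasts 1/8 s, in which the tool goes at most 62.5 mm and 10.7 degrees, less where a joint would pass 70% of its speed; a pose out of reach is approached as far as the arm can. A call with a number of a shift or a turn outside -1 to 1 is refused whole. A call with a gripper value outside its range is refused whole. The fingers move at their own pace and stop on an object; the grip force is fixed at half the most. Time passes only in rows, so rows that do not move let the fingers close. It gives the time, the measured TCP pose, the force and the opening at its end, in the units of the state.
- sense(): the state, without advancing time (a new reading comes with each control period).
- capture(name): name is "side" or "top"; returns the picture (480x640x3 uint8, red, green, blue); there is no depth.
- camera_params(name): a dict with "vfov" (degrees; the focal length in pixels is half the picture's height over the tangent of half this angle, whatever the lens; pixels are square), "cx", "cy" (the principal point, pixels), "R" (3x3) and "t" (3): a world point X has camera coordinates R X + t. Camera axes: x right, y down, z forward; pixel columns grow to the right and rows downward; lengths in m; the calibration is good to about 2 mm. A picture is of the moment at which its call begins. camera_params takes no time and is no camera call.
- finish_job(): hands the job in, once; it reports no verdict.
The state is a dict: "time_s": time; "joints": joint angles; "joint_velocities": joint speeds; "effort": joint torques, N m; "tcp_pos": TCP position; "ee_rot": TCP orientation; "wrist_force": force on the tool from outside, world axes, zero at the start; "moment": the same for the moment, N m; "gripper_width": opening from 0.0 (shut) to 1.0 (fully open).
Only numpy, scipy, OpenCV 4.12 (cv2) and the standard library are available. Lean on these libraries where they do the work, as an engineer would, in place of code of your own. Each camera call takes 0.05 s, during which the arm holds its last target.

## Working session

There is one attempt and no reset: what is moved stays moved. The work goes in short steps, Python scripts to look and compute and a shell command to move; the robot and the scene stay as the last step left them, time stands still between calls to the robot, and variables do not carry over. Pictures are saved under pics/ and viewed, and the job is handed in when it is done.

```bash
ls; mkdir -p pics; python3 - <<'E'
from station import *
import cv2
for n in("side","top"):
    im=capture(n); cv2.imwrite(f"pics/{n}0.png",im[:,:,::-1]); print(n,camera_params(n))
print(sense(), tcp_to_grasp)
E
```

```text
pics
side {'vfov': 48.0914996590289, 'cx': 313.1224459875301, 'cy': 236.97971397533885, 'R': array([[ 0.99883805, -0.04773296,  0.00664136],
       [-0.02081634, -0.55161032, -0.83384215],
       [ 0.0434652 ,  0.83273503, -0.551963  ]]), 't': array([-0.49998918,  0.14240503,  1.24903192])}
top {'vfov': 52.08153625985003, 'cx': 316.89944869982327, 'cy': 239.72042400811677, 'R': array([[ 2.61915444e-04, -9.99975078e-01, -7.05509473e-03],
       [-9.86605626e-01,  8.92450882e-04, -1.63121253e-01],
       [ 1.63123484e-01,  7.00332012e-03, -9.86580804e-01]]), 't': array([0.02499619, 0.49195494, 1.07486398])}
{'time_s': 0.1, 'joints': array([ 8.16240990e+01,  2.20861186e+01,  3.87826053e-01, -2.48796454e-02,
       -6.84096556e+01, -1.48170522e+01]), 'joint_velocities': array([ 0.03482899, -0.09360955,  0.21983438,  0.17461233,  0.05511689,
       -0.06555221]), 'effort': array([-4.01108991e-04, -3.91692066e+01,  1.87935001e+01,  4.23196301e+00,
        1.34497249e-02, -7.32639660e-05]), 'tcp_pos': array([0.24591396, 0.57401308, 0.22157409]), 'ee_rot': array([[ 9.19120725e-01, -3.93975429e-01, -6.73897544e-04],
       [-3.93975994e-01, -9.19118957e-01, -1.80510558e-03],
       [ 9.17752381e-05,  1.92460941e-03, -9.99998144e-01]]), 'wrist_force': array([-0.32733553,  0.51688244, -0.8291831 ]), 'moment': array([0.00533649, 0.03027022, 0.02098183]), 'gripper_width': 1.000657608677637} -0.0187
```

View pics/side0.png

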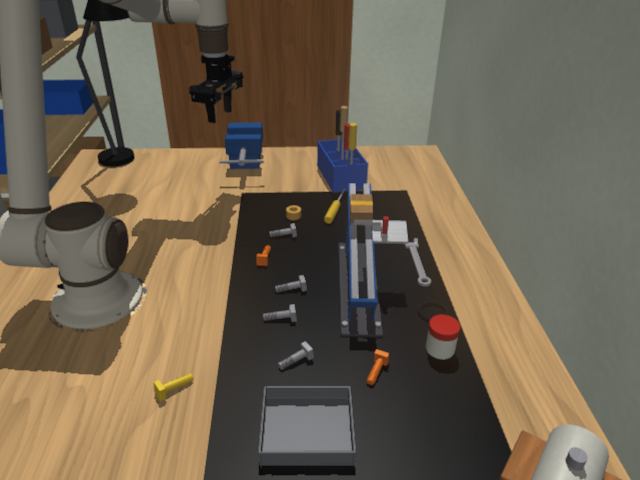

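View pics/top0.png

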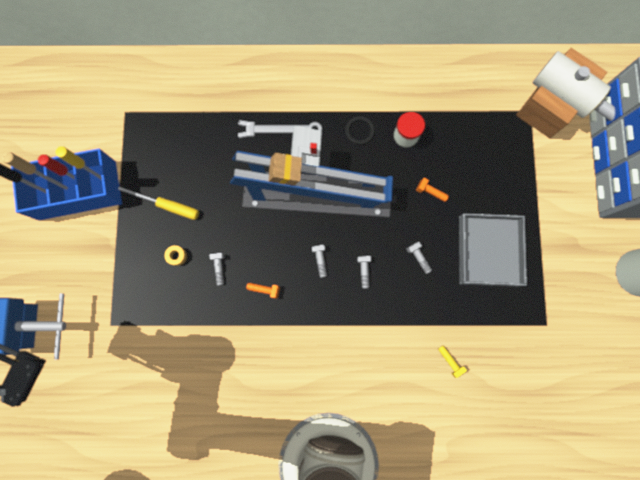

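The pictures show four grey steel bolts, at top pixels (218,268), (320,260), (364,271) and (419,257). The look-alikes are orange at (263,290) and (432,189), and yellow at (453,360). The carton is at (285,168), the red tab at (313,147) and the tray at (493,250).

```bash
cat > h.py <<'E'
import numpy as np, cv2
from station import *
P={n:camera_params(n) for n in("side","top")}
def K(n):
    f=240/np.tan(np.radians(P[n]["vfov"]/2)); return f,P[n]["cx"],P[n]["cy"]
def ray(n,u,v):
    f,cx,cy=K(n); R,t=P[n]["R"],P[n]["t"]
    return -R.T@t, R.T@np.array([(u-cx)/f,(v-cy)/f,1])
def plane(n,u,v,z):
    c,d=ray(n,u,v); return c+d*(z-c[2])/d[2]
def proj(n,X):
    f,cx,cy=K(n); c=P[n]["R"]@np.array(X)+P[n]["t"]; return np.array([f*c[0]/c[2]+cx,f*c[1]/c[2]+cy])
def tri(a,b):
    (c1,d1),(c2,d2)=ray("side",*a),ray("top",*b)
    s=np.linalg.lstsq(np.c_[d1,-d2],c2-c1,rcond=None)[0]
    p,q=c1+d1*s[0],c2+d2*s[1]; return (p+q)/2,np.linalg.norm(p-q)
def crop(n,im,x0,y0,x1,y1,k,name):
    cv2.imwrite(name,cv2.resize(im[y0:y1,x0:x1,::-1],None,fx=k,fy=k,interpolation=cv2.INTER_CUBIC))
E
python3 - <<'E'
from h import *
t=cv2.imread("pics/top0.png")[:,:,::-1];s=cv2.imread("pics/side0.png")[:,:,::-1]
crop("top",t,220,110,420,230,4,"pics/tc.png")
crop("side",s,320,170,440,350,3,"pics/sc.png")
crop("top",t,190,230,450,310,3,"pics/tb.png")
E
```

```text
(no output)
```

View pics/tc.png

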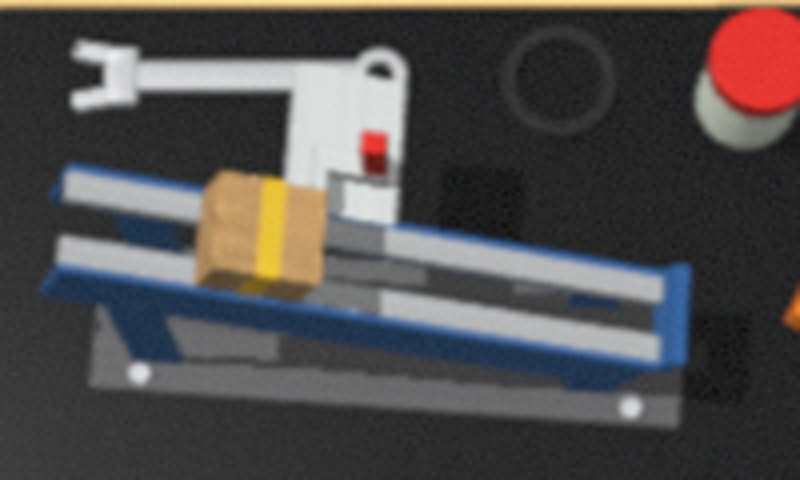

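View pics/sc.png

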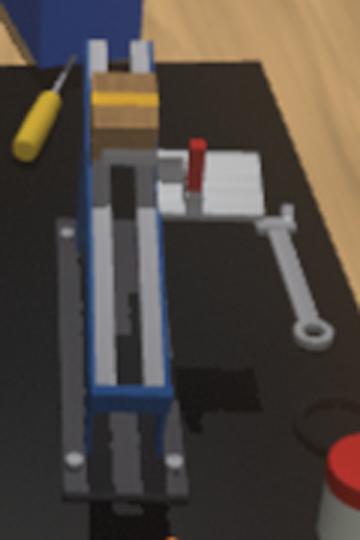

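View pics/tb.png

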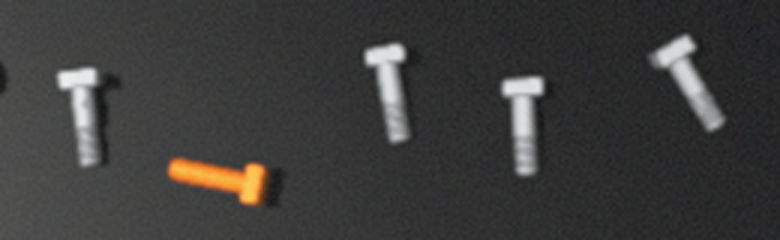

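```bash
python3 - <<'E'
from h import *
tc=lambda u,v:(220+(u-1.5)/4,110+(v-1.5)/4)
sc=lambda u,v:(320+(u-1)/3,170+(v-1)/3)
zu=.15+.364*.117; zl=.15-.364*.197
U=plane("top",*tc(62,217),zu); L=plane("top",*tc(661,317.5),zl)
print("top U,L",U,L,np.linalg.norm((U-L)[:2]), "want .314")
print("side U",plane("side",*sc(119.5,40),zu))
d=(U-L)[:2]; d/=np.linalg.norm(d); M=(U+L)[:2]/2; O=M-d*(-.04)
yaw=np.degrees(np.arctan2(-d[0],d[1])); print("origin",O,"yaw",yaw)
Rz=np.array([[d[1],d[0]],[-d[0],d[1]]]); 
W=lambda x,y,z:np.r_[O+Rz@[x,y],z]
print("Rz",Rz)
print("tri tab",tri(sc(197,143),tc(374,140)),"pred shut",W(.047,-.035,.17))
for nm,p in dict(gate=W(0,0,.15),load=W(0,.07,.15+.0255),corner=W(-.045,-.22,.0),c2=W(-.045,.13,0.),c3=W(.028,.117,zu),c4=W(-.028,.117,zu)).items(): 
  a=proj("top",p);b=proj("side",p); print(nm,p,(a-[220,110])*4+1.5,(b-[320,170])*3+1)
# bolts
im=cv2.imread("pics/top0.png"); hsv=cv2.cvtColor(im,cv2.COLOR_BGR2HSV)
m=((hsv[...,1]<60)&(hsv[...,2]>85)).astype(np.uint8); m[:235]=0; m[300:]=0
n,l,st,c=cv2.connectedComponentsWithStats(m)
for i in range(1,n):
  if 60<st[i,4]<600 and c[i][0]<450:
    p=np.array([plane("top",u,v,.014)[:2] for v,u in np.argwhere(l==i)]); mu=p.mean(0)
    w,V=np.linalg.eigh(np.cov((p-mu).T)); a=V[:,1]; q=(p-mu)@a; 
    mid=mu+a*(q.max()+q.min())/2
    # head end: wider
    wd=lambda s:np.std(((p-mu)@V[:,0])[s]); 
    if wd(q>q.max()-.012)<wd(q<q.min()+.012): a=-a
    q=(p-mu)@a
    print(st[i],c[i],"mid",mid.round(4),"len",np.ptp(q).round(4),"headdir",a.round(3),np.degrees(np.arctan2(a[1],a[0])).round(1))
# tray
for u,v in[(460,214),(524,214),(525,286),(460,286)]: print("tray",plane("top",u,v,.035))
E
```

```text
top U,L [0.62152534 0.18821834 0.192588  ] [ 0.6001421 -0.126889   0.078292 ] 0.31583205021818656 want .314
side U [0.62232105 0.18428856 0.192588  ]
origin [0.6135419  0.07057289] yaw -3.8821498154839675
Rz [[ 0.99770542  0.06770446]
 [-0.06770446  0.99770542]]
tri tab (array([0.66310242, 0.03151902, 0.18632434]), np.float64(0.0016932814605133272)) pred shut [0.6580644  0.03247109 0.17      ]
gate [0.6135419  0.07057289 0.15      ] [300.2310592  256.92401283] [122.78362007 157.62657787]
load [0.61828121 0.14041227 0.1755    ] [161.03887006 233.47510272] [119.87094002  84.57372088]
corner [ 0.55375017 -0.1458756   0.        ] [677.71223568 428.38951679] [ 64.55340435 498.07878165]
c2 [0.57744674 0.20332129 0.        ] [ 90.02830067 390.16498039] [ 55.36013083 222.31976874]
c3 [0.64939907 0.1854087  0.192588  ] [ 69.07119822 163.91754968] [152.14384645  38.81919677]
c4 [0.59352757 0.18920015 0.192588  ] [ 58.50562419 270.80431221] [83.91950369 37.77914377]
[407 241  25  33 295] [419.22372881 256.17288136] mid [ 0.4532 -0.2136] len 0.0747 headdir [0.881 0.473] 28.2
[311 244  15  34 291] [319.43642612 258.55670103] mid [0.4475 0.0184] len 0.0764 headdir [0.987 0.162] 9.3
[208 252  15  34 301] [216.81727575 266.27574751] mid [0.4294 0.2552] len 0.0777 headdir [0.986 0.169] 9.7
[357 255  15  34 295] [364.         269.47457627] mid [ 0.4223 -0.0835] len 0.0761 headdir [1.    0.021] 1.2
tray [ 0.55245792 -0.30383638  0.035     ]
tray [ 0.55226922 -0.45041159  0.035     ]
tray [ 0.38735756 -0.44137922  0.035     ]
tray [ 0.3873913  -0.29605069  0.035     ]
```

```bash
cat >> h.py <<'E'
O=np.array([.61354,.07057]); Rz=np.array([[.9977,.0677],[-.0677,.9977]])
def W(x,y,z): return np.r_[O+Rz@[x,y],z]
def todo(target,jawdir_deg,tilt=None):
    "remaining shift in units, rotation in units; jaw angle mod 180, tool down unless tilt R given"
    s=sense(); R=s["ee_rot"]; y=R[:,1]
    if tilt is None:
        a=np.radians(jawdir_deg); t=np.array([np.cos(a),np.sin(a),0])
        if t@y<0:t=-t
        T=np.c_[np.cross(t,[0,0,-1]),t,[0,0,-1]]
    else: T=tilt
    rv=cv2.Rodrigues(T@R.T)[0].ravel()
    d=np.array(target)-s["tcp_pos"]
    print("t",round(s["time_s"],2),"tcp",s["tcp_pos"].round(4),"d(m)",d.round(4),"units",(d/.06).round(2),"turn",(np.degrees(rv)/10).round(2),"grip",round(s["gripper_width"],3),"F",s["wrist_force"].round(1),"j",s["joints"].round(0))
E
python3 -m inch '[{"z":1,"az":-0.3},{"x":0.5,"y":-0.67,"az":-0.6},{"x":0.5,"y":-0.67,"az":-0.6},{"x":0.5,"y":-0.67,"az":-0.6},{"x":0.5,"y":-0.67,"az":-0.6},{"x":0.5,"y":-0.67,"az":-0.6},{"x":0.5,"y":-0.67,"az":-0.6},{"x":0.5,"y":-0.67,"az":-0.6},{"x":0.5,"y":-0.67,"az":-0.6},{"x":0.5,"y":-0.67,"az":-0.6},{"x":0.5,"y":-0.67,"az":-0.6},{"x":0.5,"y":-0.67,"az":-0.6}]'
python3 -c "
from h import *
todo(W(0,.018,.28),-3.88)"
```

```text
t 0.1 tcp [0.2459 0.574  0.2216] d(m) [ 0.3688 -0.4855  0.0584] units [ 6.15 -8.09  0.97] turn [ 0.01 -0.01 -7.07] grip 1.001 F [-0.3  0.5 -0.8] j [ 82.  22.   0.  -0. -68. -15.]$[0]: bad value
```

```bash
python3 -m inch '[{"jaw":0,"x":0,"y":0,"z":1,"ax":0,"ay":0,"az":-0.3}]'; python3 -m inch --help | head -20
python3 -c "
from h import *
todo(W(0,.018,.28),-3.88)"
```

```text
time_s: 0.22
tcp_pos: [0.2448, 0.5711, 0.2758]
ee_rot: [[0.896, -0.443, -0.005], [-0.443, -0.896, -0.016], [0.002, 0.016, -1.0]]
wrist_force: [-0.6, 0.9, 1.3]
gripper_width: 1.001
t 0.23 tcp [0.2448 0.5711 0.2758] d(m) [ 0.37   -0.4825  0.0042] units [ 6.17 -8.04  0.07] turn [ 0.06 -0.08 -6.76] grip 1.001 F [-0.6  0.9  1.3] j [ 82.  20.   6.  -0. -76. -18.]invalid input: not JSON, or not a number
```

```bash
python3 -m inch '[{"jaw":0,"x":0.52,"y":-0.7,"z":0.05,"ax":0,"ay":0,"az":-0.6},{"jaw":0,"x":0.52,"y":-0.7,"z":0,"ax":0,"ay":0,"az":-0.6},{"jaw":0,"x":0.52,"y":-0.7,"z":0,"ax":0,"ay":0,"az":-0.6},{"jaw":0,"x":0.52,"y":-0.7,"z":0,"ax":0,"ay":0,"az":-0.6},{"jaw":0,"x":0.52,"y":-0.7,"z":0,"ax":0,"ay":0,"az":-0.6},{"jaw":0,"x":0.52,"y":-0.7,"z":0,"ax":0,"ay":0,"az":-0.6},{"jaw":0,"x":0.52,"y":-0.7,"z":0,"ax":0,"ay":0,"az":-0.6},{"jaw":0,"x":0.52,"y":-0.7,"z":0,"ax":0,"ay":0,"az":-0.6},{"jaw":0,"x":0.52,"y":-0.7,"z":0,"ax":0,"ay":0,"az":-0.6},{"jaw":0,"x":0.52,"y":-0.7,"z":0,"ax":0,"ay":0,"az":-0.6},{"jaw":0,"x":0.52,"y":-0.7,"z":0,"ax":0,"ay":0,"az":-0.6}]'
python3 -c "
from h import *
todo(W(0,.018,.28),-3.88)"
```

```text
time_s: 1.6
tcp_pos: [0.5933, 0.0976, 0.2794]
ee_rot: [[-0.071, -0.997, -0.014], [-0.997, 0.071, -0.001], [0.001, 0.014, -1.0]]
wrist_force: [0.9, 0.5, -0.5]
gripper_width: 1.002
t 1.6 tcp [0.5933 0.0976 0.2794] d(m) [ 0.0214 -0.0091  0.0006] units [ 0.36 -0.15  0.01] turn [ 0.   -0.08  0.02] grip 1.002 F [ 0.9  0.5 -0.5] j [ 25.  18.   3.  -0. -76. -29.]
```

```bash
python3 -m inch '[{"jaw":0,"x":0.36,"y":-0.15,"z":0,"ax":0,"ay":-0.08,"az":0.02},{"jaw":0,"x":0,"y":0,"z":0,"ax":0,"ay":0,"az":0}]'
python3 - <<'E'
from h import *
todo(W(0,.018,.166),-3.88)
im=capture("top");cv2.imwrite("pics/t1.png",im[100:260,200:420,::-1].repeat(3,0).repeat(3,1))
E
```

```text
time_s: 1.85
tcp_pos: [0.6163, 0.0846, 0.2772]
ee_rot: [[-0.074, -0.997, -0.003], [-0.997, 0.074, -0.002], [0.002, 0.003, -1.0]]
wrist_force: [-0.1, -1.4, -0.0]
gripper_width: 0.993
t 1.85 tcp [0.6163 0.0846 0.2772] d(m) [-0.0016  0.0039 -0.1112] units [-0.03  0.07 -1.85] turn [ 0.01 -0.02  0.04] grip 0.993 F [-0.1 -1.4 -0. ] j [ 23.  20.   5.   0. -75. -27.]
```

View pics/t1.png

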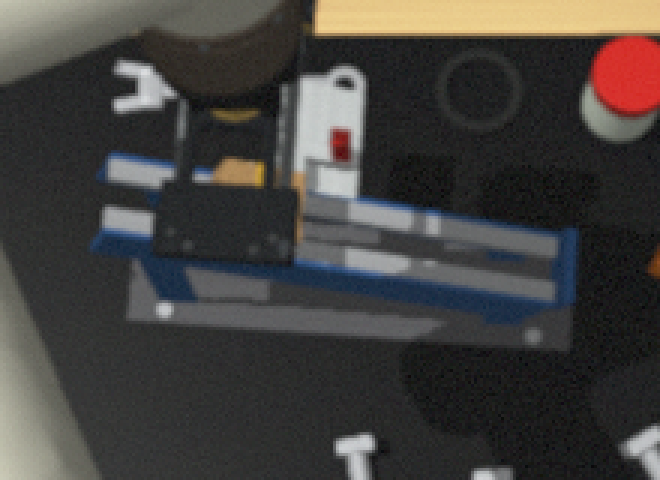

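The gripper straddles the carton, with the jaws across the chute, so I'll descend and grip.

```bash
python3 -m inch '[{"jaw":0,"x":-0.03,"y":0.07,"z":-0.6,"ax":0,"ay":-0.02,"az":0.04},{"jaw":0,"x":0,"y":0,"z":-0.6,"ax":0,"ay":0,"az":0},{"jaw":0,"x":0,"y":0,"z":-0.4,"ax":0,"ay":0,"az":0},{"jaw":0,"x":0,"y":0,"z":0,"ax":0,"ay":0,"az":0}]'
python3 - <<'E'
from h import *
todo(W(0,.018,.166),-3.88)
E
```

```text
time_s: 2.4
tcp_pos: [0.6103, 0.0925, 0.18]
ee_rot: [[-0.062, -0.998, 0.0], [-0.998, 0.062, -0.0], [0.0, -0.0, -1.0]]
wrist_force: [0.1, -0.5, 0.6]
gripper_width: 1.005
t 2.4 tcp [0.6103 0.0925 0.18  ] d(m) [ 0.0044 -0.004  -0.014 ] units [ 0.07 -0.07 -0.23] turn [ 0.    0.   -0.03] grip 1.005 F [ 0.1 -0.5  0.6] j [ 24.  23.  -4.   0. -63. -27.]
```

```bash
python3 -m inch '[{"jaw":0,"x":0.07,"y":-0.07,"z":-0.2,"ax":0,"ay":0,"az":-0.03},{"jaw":0,"x":0,"y":0,"z":0,"ax":0,"ay":0,"az":0},{"jaw":0,"x":0,"y":0,"z":0,"ax":0,"ay":0,"az":0}]'
python3 - <<'E'
from h import *
todo(W(0,.018,.166),-3.88)
E
```

```text
time_s: 2.78
tcp_pos: [0.6159, 0.0894, 0.1705]
ee_rot: [[-0.065, -0.998, 0.005], [-0.998, 0.065, 0.001], [-0.001, -0.005, -1.0]]
wrist_force: [0.2, -0.3, 0.2]
gripper_width: 1.0
t 2.77 tcp [0.6159 0.0894 0.1705] d(m) [-0.0011 -0.0009 -0.0045] units [-0.02 -0.01 -0.08] turn [-0.01  0.03 -0.01] grip 1.0 F [ 0.2 -0.3  0.2] j [ 23.  24.  -5.   0. -61. -27.]
```

```bash
python3 -m inch '[{"jaw":255,"x":-0.02,"y":0,"z":-0.06,"ax":0,"ay":0,"az":0},{"jaw":255,"x":0,"y":0,"z":0,"ax":0,"ay":0,"az":0},{"jaw":255,"x":0,"y":0,"z":0,"ax":0,"ay":0,"az":0},{"jaw":255,"x":0,"y":0,"z":0,"ax":0,"ay":0,"az":0},{"jaw":255,"x":0,"y":0,"z":0,"ax":0,"ay":0,"az":0},{"jaw":255,"x":0,"y":0,"z":0,"ax":0,"ay":0,"az":0}]'
python3 - <<'E'
from h import *
todo(W(0,.018,.166),-3.88)
E
```

```text
time_s: 3.52
tcp_pos: [0.6152, 0.0895, 0.1681]
ee_rot: [[-0.066, -0.998, 0.007], [-0.998, 0.066, 0.002], [-0.002, -0.007, -1.0]]
wrist_force: [0.6, -0.8, -0.1]
gripper_width: 0.572
t 3.52 tcp [0.6152 0.0895 0.1681] d(m) [-0.0004 -0.001  -0.0021] units [-0.01 -0.02 -0.04] turn [-0.01  0.04 -0.01] grip 0.572 F [ 0.6 -0.8 -0.1] j [ 23.  24.  -5.   0. -61. -27.]
```

```bash
python3 -m inch '[{"jaw":255,"x":0,"y":0,"z":0.4,"ax":0,"ay":0,"az":0},{"jaw":255,"x":0,"y":0,"z":0.7,"ax":0,"ay":0,"az":0},{"jaw":255,"x":0,"y":0,"z":0.7,"ax":0,"ay":0,"az":0},{"jaw":255,"x":0,"y":0,"z":0,"ax":0,"ay":0,"az":0}]'
python3 - <<'E'
from h import *
todo([.47,-.378,.26],0)
im=capture("side");crop("side",im,280,100,440,260,4,"pics/s2.png")
E
```

```text
time_s: 4.03
tcp_pos: [0.6137, 0.0891, 0.2771]
ee_rot: [[-0.066, -0.998, 0.003], [-0.998, 0.066, 0.001], [-0.001, -0.003, -1.0]]
wrist_force: [-0.3, -0.0, -0.7]
gripper_width: 0.57
t 4.03 tcp [0.6137 0.0891 0.2771] d(m) [-0.1437 -0.4671 -0.0171] units [-2.39 -7.78 -0.29] turn [-0.    0.02  0.38] grip 0.57 F [-0.3 -0.  -0.7] j [ 23.  20.   5.   0. -75. -27.]
```

View pics/s2.png

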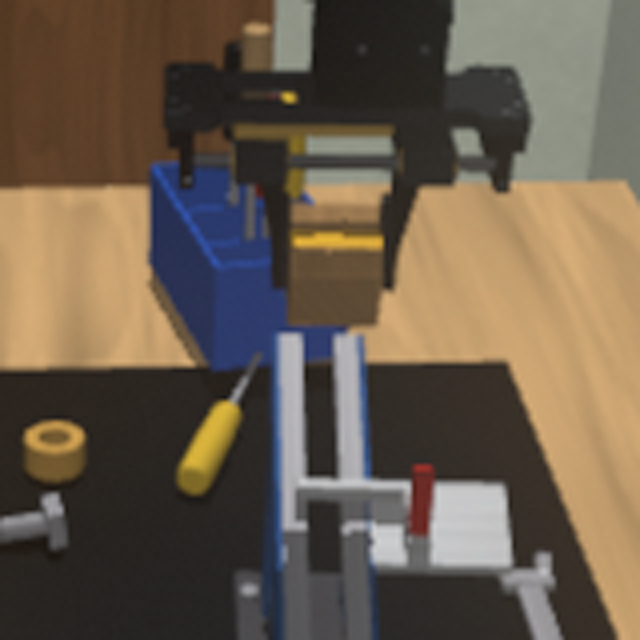

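The carton is held clear of the rails and the gate bar is visible behind it. Next I'll carry it to the tray and level it on the way.

```bash
python3 -m inch '[{"jaw":255,"x":-0.2,"y":-0.5,"z":0,"ax":-0.2,"ay":0,"az":0},{"jaw":255,"x":-0.25,"y":-0.85,"z":0,"ax":-0.25,"ay":0,"az":0},{"jaw":255,"x":-0.25,"y":-0.85,"z":0,"ax":-0.25,"ay":0,"az":0.1},{"jaw":255,"x":-0.25,"y":-0.85,"z":0,"ax":-0.25,"ay":0,"az":0.1},{"jaw":255,"x":-0.25,"y":-0.85,"z":0,"ax":-0.25,"ay":0,"az":0.1},{"jaw":255,"x":-0.25,"y":-0.85,"z":0,"ax":-0.25,"ay":0,"az":0.1},{"jaw":255,"x":-0.25,"y":-0.85,"z":0,"ax":-0.25,"ay":0,"az":0},{"jaw":255,"x":-0.25,"y":-0.85,"z":-0.1,"ax":-0.2,"ay":0,"az":0},{"jaw":255,"x":-0.25,"y":-0.6,"z":-0.1,"ax":-0.1,"ay":0,"az":0},{"jaw":255,"x":0,"y":0,"z":0,"ax":0,"ay":0,"az":0}]'
cat >> h.py <<'E'
def tiltx(a,jaw=0):
    a=np.radians(a); j=np.radians(jaw)
    y=np.array([-1,0,0.]);z=np.array([0,np.sin(a),-np.cos(a)]); R=np.c_[np.cross(y,z),y,z]
    return cv2.Rodrigues(np.array([0,0,j]))[0]@R
E
python3 - <<'E'
from h import *
todo([.47,-.378,.1],0,tiltx(-20))
im=capture("top");crop("top",im,400,180,560,320,4,"pics/t3.png")
E
```

```text
time_s: 5.32
tcp_pos: [0.465, -0.3438, 0.2418]
ee_rot: [[0.013, -1.0, -0.025], [-0.938, -0.004, -0.347], [0.347, 0.028, -0.937]]
wrist_force: [0.1, 0.7, -0.6]
gripper_width: 0.571
t 5.33 tcp [ 0.465  -0.3438  0.2418] d(m) [ 0.005  -0.0342 -0.1418] units [ 0.08 -0.57 -2.36] turn [ 0.03 -0.16 -0.02] grip 0.571 F [ 0.1  0.7 -0.6] j [-11.  13. -22.  25. -56.  -3.]
```

View pics/t3.png

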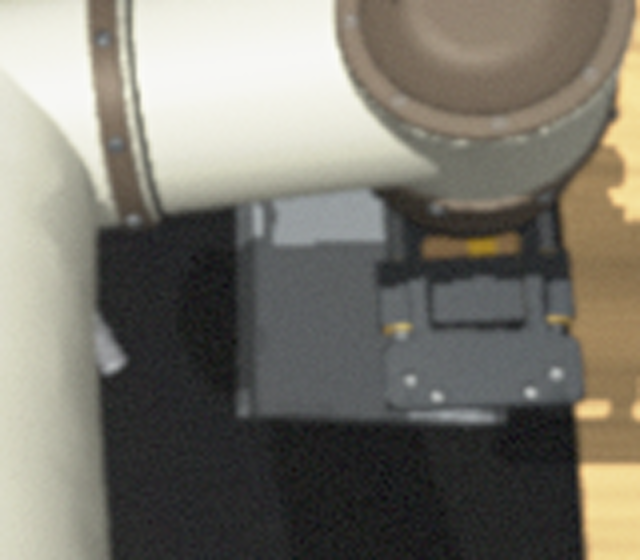

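```bash
python3 -m inch '[{"jaw":255,"x":0.08,"y":-0.5,"z":-0.4,"ax":0.03,"ay":-0.16,"az":-0.02},{"jaw":255,"x":0,"y":0,"z":-0.8,"ax":0,"ay":0,"az":0},{"jaw":255,"x":0,"y":0,"z":-0.8,"ax":0,"ay":0,"az":0},{"jaw":255,"x":0,"y":0,"z":-0.5,"ax":0,"ay":0,"az":0},{"jaw":255,"x":0,"y":0,"z":0,"ax":0,"ay":0,"az":0}]'
python3 - <<'E'
from h import *
todo([.47,-.378,.018],0,tiltx(-20))
im=capture("side");crop("side",im,220,340,420,480,4,"pics/s3.png")
E
```

```text
time_s: 6.0
tcp_pos: [0.4743, -0.3696, 0.0873]
ee_rot: [[0.008, -1.0, 0.007], [-0.94, -0.01, -0.341], [0.341, -0.004, -0.94]]
wrist_force: [-0.2, -0.9, -0.3]
gripper_width: 0.569
t 6.0 tcp [ 0.4743 -0.3696  0.0873] d(m) [-0.0043 -0.0084 -0.0693] units [-0.07 -0.14 -1.16] turn [-0.01  0.02 -0.06] grip 0.569 F [-0.2 -0.9 -0.3] j [-16.  23. -35.  38. -32. -16.]
```

View pics/s3.png

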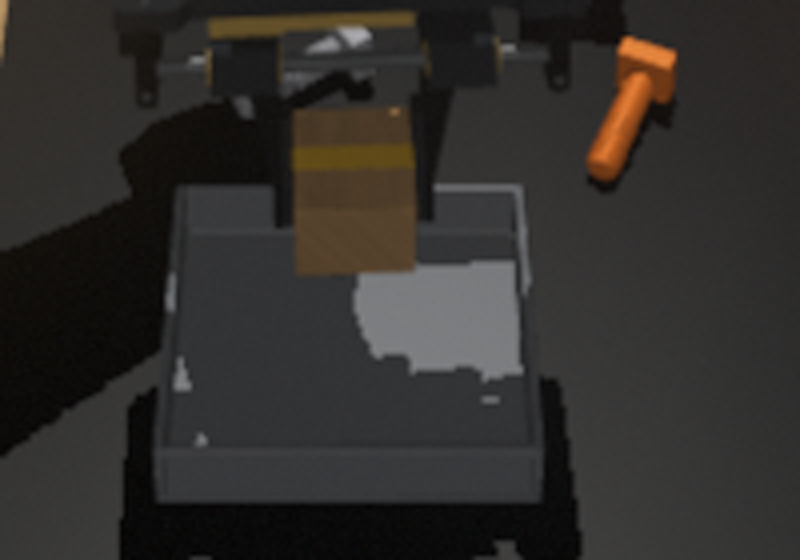

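```bash
python3 -m inch '[{"jaw":255,"x":-0.07,"y":-0.1,"z":-0.5,"ax":0,"ay":0,"az":-0.06},{"jaw":255,"x":0,"y":0,"z":-0.4,"ax":0,"ay":0,"az":0},{"jaw":255,"x":0,"y":0,"z":0,"ax":0,"ay":0,"az":0},{"jaw":255,"x":0,"y":0,"z":0,"ax":0,"ay":0,"az":0}]'
python3 - <<'E'
from h import *
todo([.47,-.378,.018],0,tiltx(-20))
E
```

```text
time_s: 6.55
tcp_pos: [0.4803, -0.3769, 0.0428]
ee_rot: [[-0.004, -1.0, 0.023], [-0.937, -0.004, -0.349], [0.349, -0.023, -0.937]]
wrist_force: [-0.2, 0.2, 0.1]
gripper_width: 0.57
t 6.55 tcp [ 0.4803 -0.3769  0.0428] d(m) [-0.0103 -0.0011 -0.0248] units [-0.17 -0.02 -0.41] turn [ 0.04  0.13 -0.02] grip 0.57 F [-0.2  0.2  0.1] j [-19.  26. -40.  52. -24. -29.]
```

```bash
python3 -m inch '[{"jaw":255,"x":-0.1,"y":0,"z":0,"ax":0.5,"ay":0.1,"az":0},{"jaw":255,"x":-0.07,"y":0,"z":-0.1,"ax":0.5,"ay":0.05,"az":0},{"jaw":255,"x":0,"y":0,"z":-0.1,"ax":0,"ay":0,"az":0},{"jaw":255,"x":0,"y":0,"z":0,"ax":0,"ay":0,"az":0}]'
python3 - <<'E'
from h import *
todo([.47,-.378,.022],0,tiltx(-10))
E
```

```text
time_s: 7.05
tcp_pos: [0.4753, -0.3793, 0.0377]
ee_rot: [[0.003, -1.0, 0.009], [-0.979, -0.004, -0.206], [0.206, -0.008, -0.979]]
wrist_force: [0.3, -0.3, -0.9]
gripper_width: 0.569
t 7.05 tcp [ 0.4753 -0.3793  0.0377] d(m) [-0.0053  0.0013 -0.0157] units [-0.09  0.02 -0.26] turn [ 0.19  0.05 -0.02] grip 0.569 F [ 0.3 -0.3 -0.9] j [-19.  28. -29.  22. -31.   0.]
```

```bash
python3 -m inch '[{"jaw":255,"x":-0.09,"y":0.02,"z":-0.2,"ax":0.15,"ay":0.05,"az":0},{"jaw":255,"x":0,"y":0,"z":-0.08,"ax":0,"ay":0,"az":0},{"jaw":255,"x":0,"y":0,"z":0,"ax":0,"ay":0,"az":0},{"jaw":255,"x":0,"y":0,"z":0,"ax":0,"ay":0,"az":0}]'
python3 - <<'E'
from h import *
todo([.47,-.378,.022],0,tiltx(-10))
im=capture("side");crop("side",im,220,340,420,480,4,"pics/s4.png")
E
```

```text
time_s: 7.55
tcp_pos: [0.4695, -0.3778, 0.022]
ee_rot: [[0.009, -1.0, -0.0], [-0.983, -0.009, -0.185], [0.185, 0.002, -0.983]]
wrist_force: [-0.5, 0.2, 0.3]
gripper_width: 0.574
t 7.55 tcp [ 0.4695 -0.3778  0.022 ] d(m) [ 0.0005 -0.0002  0.    ] units [ 0.01 -0.    0.  ] turn [ 0.06 -0.01 -0.05] grip 0.574 F [-0.5  0.2  0.3] j [-19.  30. -29.  20. -30.   2.]
```

View pics/s4.png

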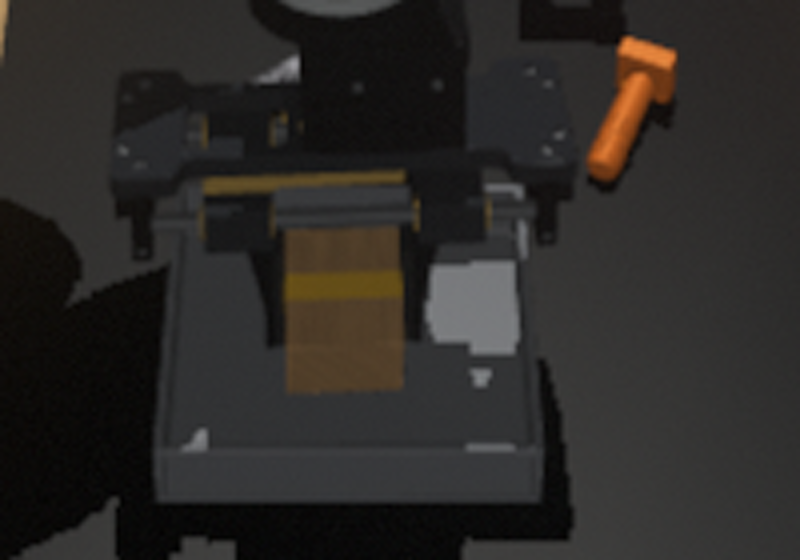

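```bash
python3 -m inch '[{"jaw":255,"x":0,"y":0,"z":-0.05,"ax":0,"ay":0,"az":0},{"jaw":200,"x":0,"y":0,"z":0,"ax":0,"ay":0,"az":0},{"jaw":60,"x":0,"y":0,"z":0,"ax":0,"ay":0,"az":0},{"jaw":20,"x":0,"y":0,"z":0,"ax":0,"ay":0,"az":0},{"jaw":20,"x":0,"y":0,"z":0,"ax":0,"ay":0,"az":0},{"jaw":20,"x":0,"y":0,"z":0.4,"ax":0.1,"ay":0,"az":0},{"jaw":20,"x":0,"y":0,"z":0.9,"ax":0.3,"ay":0,"az":0},{"jaw":20,"x":0,"y":0,"z":0.9,"ax":0.3,"ay":0,"az":0},{"jaw":20,"x":0,"y":0,"z":0.9,"ax":0.3,"ay":0,"az":0},{"jaw":20,"x":0,"y":0,"z":0.9,"ax":0,"ay":0,"az":0}]'
python3 - <<'E'
from h import *
im=capture("side");crop("side",im,220,280,420,480,3,"pics/s5.png")
todo(W(.053,-.035,.26),90-3.88)
E
```

```text
time_s: 8.85
tcp_pos: [0.4661, -0.3752, 0.2617]
ee_rot: [[0.013, -1.0, -0.009], [-1.0, -0.013, 0.0], [-0.0, 0.009, -1.0]]
wrist_force: [0.7, -2.2, -0.7]
gripper_width: 0.923
t 8.9 tcp [ 0.4688 -0.3778  0.2709] d(m) [ 0.1952  0.4099 -0.0109] units [ 3.25  6.83 -0.18] turn [0.04 0.06 8.53] grip 0.919 F [ 1.7 -0.9  7.4] j [-23.  18.   1.   0. -73.  24.]
```

View pics/s5.png

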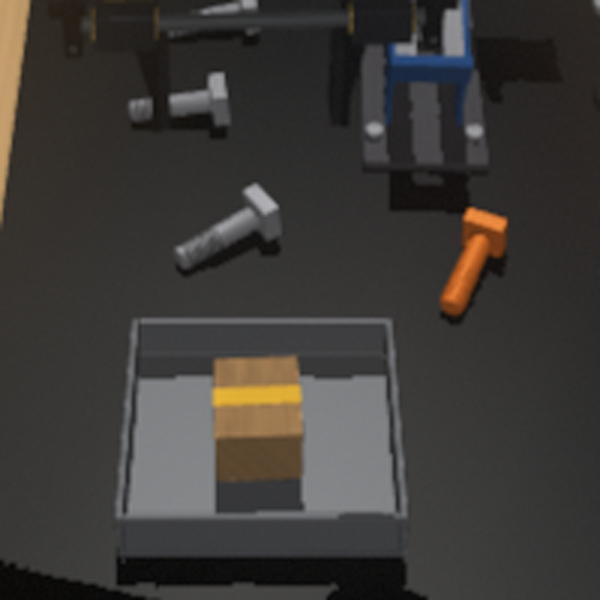

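The carton lies flat inside the tray. Next is the gate: I'll grip the red tab with the jaws along chute x.

```bash
python3 -m inch '[{"jaw":120,"x":0.4,"y":0.8,"z":0,"ax":0,"ay":0,"az":0},{"jaw":120,"x":0.4,"y":0.85,"z":0,"ax":0,"ay":0,"az":-0.1},{"jaw":120,"x":0.4,"y":0.85,"z":0,"ax":0,"ay":0,"az":-0.1},{"jaw":120,"x":0.4,"y":0.85,"z":0,"ax":0,"ay":0,"az":-0.1},{"jaw":120,"x":0.4,"y":0.85,"z":0,"ax":0,"ay":0,"az":-0.1},{"jaw":120,"x":0.4,"y":0.85,"z":0,"ax":0,"ay":0,"az":0},{"jaw":120,"x":0.4,"y":0.85,"z":0,"ax":0,"ay":0,"az":0},{"jaw":120,"x":0.4,"y":0.7,"z":0,"ax":0,"ay":0,"az":0},{"jaw":120,"x":0,"y":0,"z":0,"ax":0,"ay":0,"az":0},{"jaw":120,"x":0,"y":0,"z":0,"ax":0,"ay":0,"az":0}]'
python3 - <<'E'
from h import *
todo(W(.053,-.035,.153),-3.88)
E
```

```text
time_s: 10.15
tcp_pos: [0.6642, 0.0308, 0.2717]
ee_rot: [[-0.061, -0.998, 0.009], [-0.998, 0.061, -0.013], [0.013, -0.009, -1.0]]
wrist_force: [0.2, 0.9, 0.5]
gripper_width: 0.528
t 10.15 tcp [0.6642 0.0308 0.2717] d(m) [-1.000e-04  1.200e-03 -1.187e-01] units [-0.    0.02 -1.98] turn [ 0.08  0.05 -0.04] grip 0.528 F [0.2 0.9 0.5] j [ 17.  24.  11.   1. -76. -21.]
```

```bash
python3 -m inch '[{"jaw":120,"x":0,"y":0,"z":-0.5,"ax":0.08,"ay":0.05,"az":-0.04},{"jaw":120,"x":0,"y":0,"z":-0.5,"ax":0,"ay":0,"az":0},{"jaw":120,"x":0,"y":0,"z":-0.3,"ax":0,"ay":0,"az":0},{"jaw":120,"x":0,"y":0,"z":0,"ax":0,"ay":0,"az":0}]'
python3 - <<'E'
from h import *
todo(W(.053,-.035,.153),-3.88)
im=capture("side");crop("side",im,320,150,440,270,5,"pics/s6.png")
E
```

```text
time_s: 10.65
tcp_pos: [0.6622, 0.0256, 0.1933]
ee_rot: [[-0.074, -0.997, 0.002], [-0.997, 0.074, 0.001], [-0.001, -0.001, -1.0]]
wrist_force: [0.4, 0.5, 0.3]
gripper_width: 0.53
t 10.65 tcp [0.6622 0.0256 0.1933] d(m) [ 0.0019  0.0065 -0.0403] units [ 0.03  0.11 -0.67] turn [-0.01  0.01  0.04] grip 0.53 F [0.4 0.5 0.3] j [ 16.  27.   4.  -0. -67. -20.]
```

View pics/s6.png

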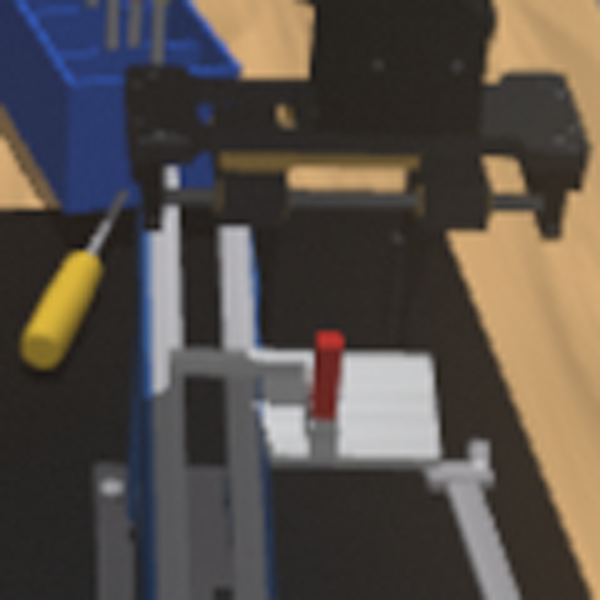

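```bash
python3 -m inch '[{"jaw":120,"x":0.03,"y":0.11,"z":-0.1,"ax":0,"ay":0,"az":0.04},{"jaw":120,"x":0,"y":0,"z":-0.3,"ax":0,"ay":0,"az":0},{"jaw":120,"x":0,"y":0,"z":-0.2,"ax":0,"ay":0,"az":0},{"jaw":120,"x":0,"y":0,"z":0,"ax":0,"ay":0,"az":0}]'
python3 - <<'E'
from h import *
todo(W(.053,-.035,.153),-3.88)
im=capture("side");crop("side",im,320,150,440,270,5,"pics/s7.png")
E
```

```text
time_s: 11.2
tcp_pos: [0.6667, 0.0325, 0.1616]
ee_rot: [[-0.066, -0.998, 0.012], [-0.998, 0.067, 0.003], [-0.004, -0.011, -1.0]]
wrist_force: [0.7, 0.3, 0.5]
gripper_width: 0.534
t 11.2 tcp [0.6667 0.0325 0.1616] d(m) [-0.0027 -0.0004 -0.0086] units [-0.04 -0.01 -0.14] turn [-0.02  0.07 -0.01] grip 0.534 F [0.7 0.3 0.5] j [ 17.  28.   2.   0. -63. -20.]
```

View pics/s7.png

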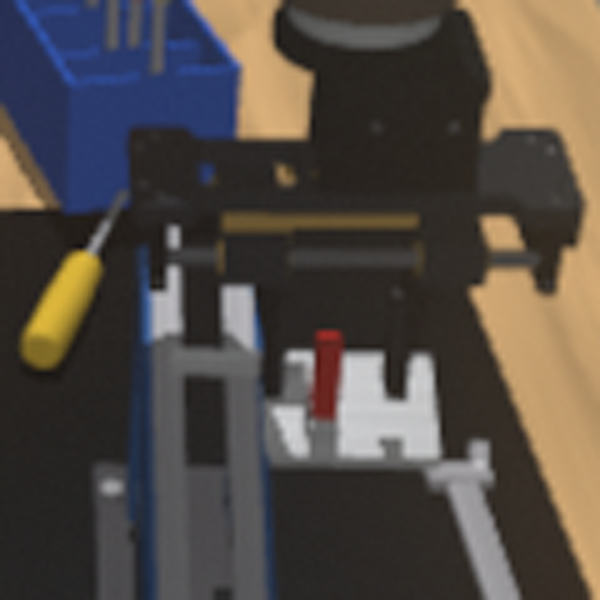

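The fingers straddle the tab, at crop x 272 and 397 with the tab at 328. I'll close on it.

```bash
python3 -m inch '[{"jaw":120,"x":-0.04,"y":0,"z":-0.13,"ax":0,"ay":0.07,"az":0},{"jaw":255,"x":0,"y":0,"z":0,"ax":0,"ay":0,"az":0},{"jaw":255,"x":0,"y":0,"z":0,"ax":0,"ay":0,"az":0},{"jaw":255,"x":0,"y":0,"z":0,"ax":0,"ay":0,"az":0},{"jaw":255,"x":0,"y":0,"z":0,"ax":0,"ay":0,"az":0}]'
python3 - <<'E'
from h import *
todo(W(.100,-.035,.155),-3.88)
E
```

```text
time_s: 11.88
tcp_pos: [0.6653, 0.0328, 0.1559]
ee_rot: [[-0.066, -0.998, 0.002], [-0.998, 0.066, 0.003], [-0.004, -0.002, -1.0]]
wrist_force: [-2.3, 1.5, 1.6]
gripper_width: 0.16
t 11.88 tcp [0.6653 0.0328 0.1559] d(m) [ 0.0456 -0.0039 -0.0009] units [ 0.76 -0.06 -0.01] turn [-0.02  0.01 -0.01] grip 0.16 F [-2.3  1.5  1.6] j [ 17.  29.   1.  -0. -63. -20.]
```

```bash
python3 -m inch '[{"jaw":255,"x":0.25,"y":-0.02,"z":0,"ax":0,"ay":0,"az":0},{"jaw":255,"x":0.25,"y":-0.02,"z":0,"ax":0,"ay":0,"az":0},{"jaw":255,"x":0.2,"y":-0.02,"z":0,"ax":0,"ay":0,"az":0},{"jaw":255,"x":0.1,"y":0,"z":0,"ax":0,"ay":0,"az":0},{"jaw":255,"x":0,"y":0,"z":0,"ax":0,"ay":0,"az":0}]'
python3 - <<'E'
from h import *
todo(W(.100,-.035,.155),-3.88)
im=capture("side");crop("side",im,320,150,440,270,5,"pics/s8.png")
E
```

```text
time_s: 12.5
tcp_pos: [0.7078, 0.0297, 0.1559]
ee_rot: [[-0.067, -0.998, -0.014], [-0.998, 0.067, 0.004], [-0.003, 0.014, -1.0]]
wrist_force: [-0.1, 0.1, 0.1]
gripper_width: 0.135
t 12.5 tcp [0.7078 0.0297 0.1559] d(m) [ 0.0032 -0.0008 -0.0009] units [ 0.05 -0.01 -0.02] turn [-0.02 -0.08 -0.  ] grip 0.135 F [-0.1  0.1  0.1] j [ 15.  33.   9.  -0. -67. -19.]
```

View pics/s8.png

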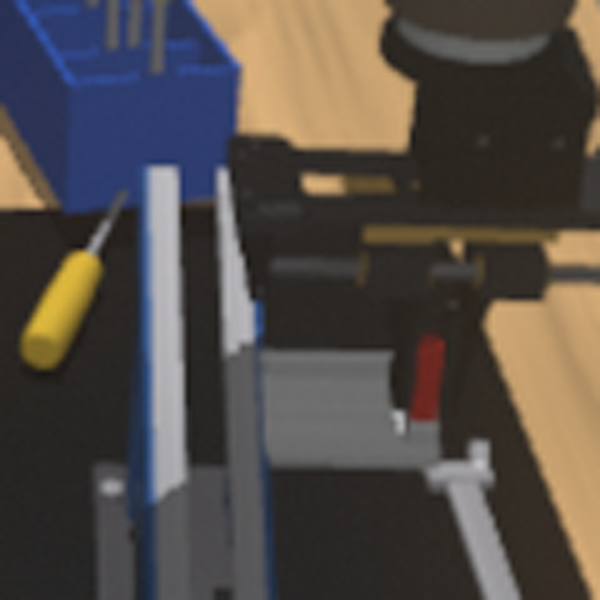

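```bash
python3 -m inch '[{"jaw":255,"x":0.07,"y":-0.01,"z":0,"ax":0,"ay":-0.08,"az":0},{"jaw":255,"x":0.07,"y":0,"z":0,"ax":0,"ay":0,"az":0},{"jaw":255,"x":0.07,"y":0,"z":0,"ax":0,"ay":0,"az":0},{"jaw":255,"x":0,"y":0,"z":0,"ax":0,"ay":0,"az":0}]'
python3 - <<'E'
from h import *
todo(W(.100,-.035,.155),-3.88)
E
```

```text
time_s: 13.05
tcp_pos: [0.7076, 0.0296, 0.1558]
ee_rot: [[-0.067, -0.997, -0.029], [-0.998, 0.067, 0.003], [-0.001, 0.029, -1.0]]
wrist_force: [0.5, -1.0, -2.0]
gripper_width: 0.136
t 13.05 tcp [0.7076 0.0296 0.1558] d(m) [ 0.0034 -0.0008 -0.0008] units [ 0.06 -0.01 -0.01] turn [-0.01 -0.17 -0.  ] grip 0.136 F [ 0.5 -1.  -2. ] j [ 15.  34.  10.  -1. -68. -19.]
```

```bash
for i in 1; do python3 -m inch '[{"jaw":255,"x":0.15,"y":-0.01,"z":0,"ax":0,"ay":0.1,"az":0}]'; python3 -m inch '[{"jaw":255,"x":0.15,"y":-0.01,"z":0,"ax":0,"ay":0.1,"az":0}]'; done
python3 - <<'E'
from h import *
todo(W(.100,-.035,.155),-3.88)
E
```

```text
time_s: 13.18
tcp_pos: [0.7076, 0.0294, 0.1554]
ee_rot: [[-0.067, -0.995, -0.069], [-0.998, 0.067, 0.002], [0.003, 0.069, -0.998]]
wrist_force: [-33.8, 7.5, 15.7]
gripper_width: 0.145
time_s: 13.3
tcp_pos: [0.707, 0.0294, 0.1552]
ee_rot: [[-0.067, -0.992, -0.111], [-0.998, 0.067, 0.002], [0.006, 0.11, -0.994]]
wrist_force: [-24.9, 4.8, 10.5]
gripper_width: 0.159
t 13.3 tcp [0.707  0.0294 0.1552] d(m) [ 0.0039 -0.0005 -0.0002] units [ 0.07 -0.01 -0.  ] turn [-0.01 -0.63 -0.  ] grip 0.159 F [-24.9   4.8  10.5] j [ 15.  36.  15.  -2. -75. -18.]
```

The gate is at its stop: 34 N and no further movement. I'll release and check.

```bash
python3 -m inch '[{"jaw":255,"x":0,"y":0,"z":0,"ax":0,"ay":-0.4,"az":0},{"jaw":120,"x":0,"y":0,"z":0,"ax":0,"ay":-0.2,"az":0},{"jaw":120,"x":0,"y":0,"z":0,"ax":0,"ay":0,"az":0},{"jaw":120,"x":0,"y":0,"z":0,"ax":0,"ay":0,"az":0},{"jaw":120,"x":0,"y":0,"z":0.4,"ax":0,"ay":0,"az":0},{"jaw":120,"x":0,"y":0,"z":0.8,"ax":0,"ay":0,"az":0},{"jaw":120,"x":-0.3,"y":0,"z":0.8,"ax":0,"ay":0,"az":0},{"jaw":120,"x":-0.8,"y":0,"z":0,"ax":0,"ay":0,"az":0},{"jaw":120,"x":-0.8,"y":0,"z":0,"ax":0,"ay":0,"az":0},{"jaw":120,"x":-0.8,"y":0,"z":0,"ax":0,"ay":0,"az":0},{"jaw":120,"x":-0.8,"y":0,"z":0,"ax":0,"ay":0,"az":0}]'
python3 - <<'E'
from h import *
im=capture("side");cv2.imwrite("pics/s9.png",im[:,:,::-1]);crop("side",im,320,150,440,270,5,"pics/s9c.png")
im=capture("top");cv2.imwrite("pics/t9.png",im[:,:,::-1])
todo(W(0,.07,.25),-3.88)
E
```

```text
time_s: 14.68
tcp_pos: [0.4986, 0.0284, 0.2758]
ee_rot: [[-0.069, -0.998, -0.002], [-0.998, 0.069, -0.001], [0.001, 0.002, -1.0]]
wrist_force: [1.3, -0.0, 1.3]
gripper_width: 0.527
t 14.78 tcp [0.4959 0.0279 0.2765] d(m) [ 0.1224  0.1125 -0.0265] units [ 2.04  1.87 -0.44] turn [-0.   -0.02  0.  ] grip 0.529 F [ 1.3 -0.5  0.4] j [ 22.   7. -12.  -0. -71. -26.]
```

View pics/s9.png

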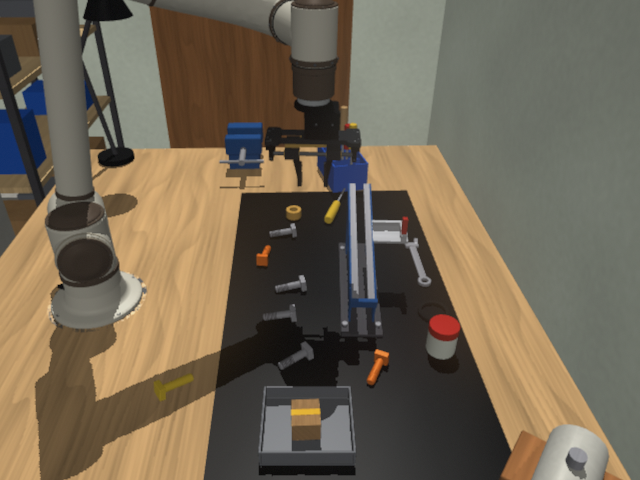

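View pics/t9.png

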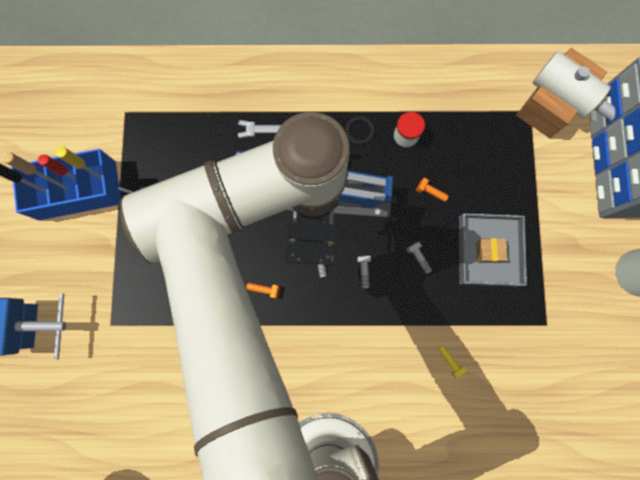

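The gate bar is fully out, with the tab at (405,225) in the side view. The carton is in the tray and the bolts look unmoved. Next I'll re-measure the bolts.

```bash
cat >> h.py <<'E'
def bolts(im=None):
    if im is None: im=capture("top")
    hsv=cv2.cvtColor(im,cv2.COLOR_RGB2HSV); out=[]
    for thr in (75,45):
        m=((hsv[...,1]<70)&(hsv[...,2]>thr)).astype(np.uint8); m[:215]=0; m[315:]=0; m[:,450:]=0; m[:,:110]=0
        n,l,st,c=cv2.connectedComponentsWithStats(m)
        for i in range(1,n):
            if 150<st[i,4]<480:
                p=np.array([plane("top",u,v,.014)[:2] for v,u in np.argwhere(l==i)]); mu=p.mean(0)
                w,V=np.linalg.eigh(np.cov((p-mu).T)); a=V[:,1]; q=(p-mu)@a
                if not .06<np.ptp(q)<.095 or np.sqrt(w[1]/w[0])<2: continue
                wd=lambda s:np.std(((p-mu)@V[:,0])[s])
                if wd(q>q.max()-.012)<wd(q<q.min()+.012): a=-a
                q=(p-mu)@a; mid=mu+a*(q.max()+q.min())/2; th=np.degrees(np.arctan2(a[1],a[0]))
                if any(np.hypot(*(mid-o[0]))<.02 for o in out): continue
                out.append((mid,th))
                print("thr",thr,"px",c[i].round(0),"area",st[i,4],"mid",mid.round(4),"len",np.ptp(q).round(3),"th",th.round(1),"GRIP",(mid+.008*a).round(4),"jaw",(th-90).round(1))
    return out
E
python3 - <<'E'
from h import *
bolts(cv2.imread("pics/t9.png")[:,:,::-1])
todo([.4303,-.0833,.15],-88.8)
E
```

```text
thr 75 px [419. 256.] area 229 mid [ 0.4538 -0.2138] len 0.072 th 28.3 GRIP [ 0.4609 -0.21  ] jaw -61.7
thr 75 px [364. 268.] area 249 mid [ 0.4234 -0.0839] len 0.074 th 2.1 GRIP [ 0.4314 -0.0836] jaw -87.9
t 14.78 tcp [0.4959 0.0279 0.2765] d(m) [-0.0656 -0.1112 -0.1265] units [-1.09 -1.85 -2.11] turn [-0.01 -0.02 -8.49] grip 0.529 F [ 1.3 -0.5  0.4] j [ 22.   7. -12.  -0. -71. -26.]
```

```bash
python3 -m inch '[{"jaw":100,"x":-0.12,"y":-0.2,"z":-0.1,"ax":0,"ay":0,"az":0.96},{"jaw":100,"x":-0.12,"y":-0.2,"z":-0.1,"ax":0,"ay":0,"az":0.96},{"jaw":100,"x":-0.12,"y":-0.2,"z":-0.1,"ax":0,"ay":0,"az":0.96},{"jaw":100,"x":-0.12,"y":-0.2,"z":-0.1,"ax":0,"ay":0,"az":0.96},{"jaw":100,"x":-0.12,"y":-0.2,"z":-0.2,"ax":0,"ay":0,"az":0.96},{"jaw":100,"x":-0.12,"y":-0.2,"z":-0.3,"ax":0,"ay":0,"az":0.96},{"jaw":100,"x":-0.12,"y":-0.2,"z":-0.3,"ax":0,"ay":0,"az":0.96},{"jaw":100,"x":-0.12,"y":-0.2,"z":-0.3,"ax":0,"ay":0,"az":0.96},{"jaw":100,"x":-0.12,"y":-0.2,"z":-0.3,"ax":0,"ay":0,"az":0.96},{"jaw":100,"x":0,"y":0,"z":-0.3,"ax":0,"ay":0,"az":0.96},{"jaw":100,"x":0,"y":0,"z":0,"ax":0,"ay":0,"az":0}]'
python3 - <<'E'
from h import *
todo([.4314,-.0836,.003],-88)
im=capture("side");crop("side",im,200,220,360,380,4,"pics/s10.png")
E
```

```text
time_s: 16.15
tcp_pos: [0.4426, -0.0832, 0.1504]
ee_rot: [[0.996, 0.09, 0.005], [0.09, -0.996, 0.006], [0.005, -0.005, -1.0]]
wrist_force: [-0.8, 0.1, -0.2]
gripper_width: 0.605
t 16.15 tcp [ 0.4426 -0.0832  0.1504] d(m) [-0.0112 -0.0004 -0.1474] units [-0.19 -0.01 -2.46] turn [-0.03  0.03 -0.32] grip 0.605 F [-0.8  0.1 -0.2] j [ 10.   9. -29.  -0. -51.  85.]
```

View pics/s10.png

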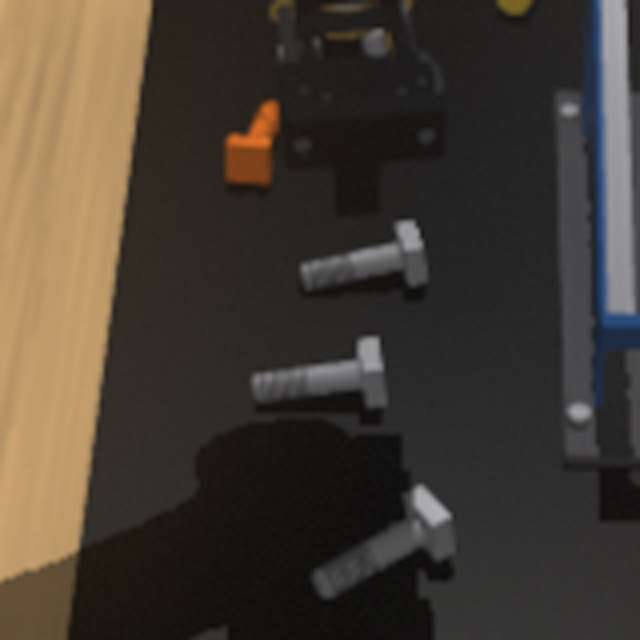

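```bash
python3 -c "
from h import *
f=lambda u,v:(200+(u-1.5)/4,220+(v-1.5)/4)
print(plane('side',*f(360,378),.012),plane('side',*f(255,390),.008))"
python3 -m inch '[{"jaw":100,"x":-0.19,"y":0,"z":-0.6,"ax":-0.03,"ay":0.03,"az":-0.32},{"jaw":100,"x":0,"y":0,"z":-0.7,"ax":0,"ay":0,"az":0},{"jaw":100,"x":0,"y":0,"z":-0.4,"ax":0,"ay":0,"az":0},{"jaw":100,"x":0,"y":0,"z":0,"ax":0,"ay":0,"az":0},{"jaw":100,"x":0,"y":0,"z":0,"ax":0,"ay":0,"az":0}]'
python3 - <<'E'
from h import *
todo([.4314,-.0836,.003],-88)
E
```

```text
[ 0.44433014 -0.08614688  0.012     ] [ 0.38633393 -0.08917736  0.008     ]
time_s: 16.82
tcp_pos: [0.4409, -0.082, 0.0527]
ee_rot: [[1.0, 0.024, 0.017], [0.024, -1.0, 0.001], [0.017, -0.0, -1.0]]
wrist_force: [-0.1, 1.1, 0.2]
gripper_width: 0.609
t 16.82 tcp [ 0.4409 -0.082   0.0527] d(m) [-0.0095 -0.0016 -0.0497] units [-0.16 -0.03 -0.83] turn [-0.    0.1   0.06] grip 0.609 F [-0.1  1.1  0.2] j [ 10.  17. -37.   0. -35.  81.]
```

```bash
python3 -m inch '[{"jaw":100,"x":-0.16,"y":-0.05,"z":-0.3,"ax":0,"ay":0.1,"az":0.05},{"jaw":100,"x":0,"y":0,"z":-0.3,"ax":0,"ay":0,"az":0},{"jaw":100,"x":0,"y":0,"z":-0.1,"ax":0,"ay":0,"az":0},{"jaw":100,"x":0,"y":0,"z":0,"ax":0,"ay":0,"az":0}]'
python3 - <<'E'
from h import *
todo([.4310,-.085,.003],-88)
E
```

```text
time_s: 17.32
tcp_pos: [0.4323, -0.085, 0.011]
ee_rot: [[0.999, 0.032, 0.004], [0.032, -0.999, 0.002], [0.004, -0.002, -1.0]]
wrist_force: [0.4, -0.4, -0.4]
gripper_width: 0.613
t 17.32 tcp [ 0.4323 -0.085   0.011 ] d(m) [-0.0013  0.     -0.008 ] units [-0.02  0.   -0.13] turn [-0.01  0.02  0.01] grip 0.613 F [ 0.4 -0.4 -0.4] j [ 10.  21. -40.  -0. -29.  82.]
```

```bash
python3 -m inch '[{"jaw":100,"x":-0.02,"y":0,"z":-0.13,"ax":0,"ay":0,"az":0},{"jaw":100,"x":0,"y":0,"z":0,"ax":0,"ay":0,"az":0},{"jaw":255,"x":0,"y":0,"z":0,"ax":0,"ay":0,"az":0},{"jaw":255,"x":0,"y":0,"z":0,"ax":0,"ay":0,"az":0},{"jaw":255,"x":0,"y":0,"z":0,"ax":0,"ay":0,"az":0},{"jaw":255,"x":0,"y":0,"z":0,"ax":0,"ay":0,"az":0},{"jaw":255,"x":0,"y":0,"z":0,"ax":0,"ay":0,"az":0}]'
python3 - <<'E'
from h import *
todo([.4310,-.085,.003],-88)
im=capture("side");crop("side",im,200,220,360,380,4,"pics/s11.png")
E
```

```text
time_s: 18.2
tcp_pos: [0.4321, -0.0849, 0.0041]
ee_rot: [[0.999, 0.033, 0.008], [0.033, -0.999, 0.002], [0.008, -0.002, -1.0]]
wrist_force: [0.1, 0.1, 0.4]
gripper_width: 0.171
t 18.2 tcp [ 0.4321 -0.0849  0.0041] d(m) [-0.0011 -0.0001 -0.0011] units [-0.02 -0.   -0.02] turn [-0.01  0.04  0.01] grip 0.171 F [0.1 0.1 0.4] j [ 10.  22. -40.  -0. -27.  82.]
```

View pics/s11.png

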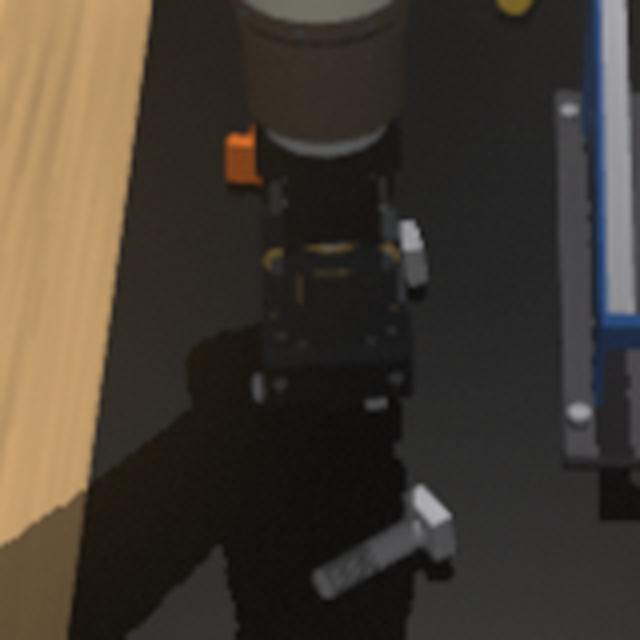

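```bash
python3 -m inch '[{"jaw":255,"x":0,"y":0,"z":0.4,"ax":0,"ay":0,"az":0},{"jaw":255,"x":0,"y":0,"z":0.8,"ax":0,"ay":0,"az":-0.3},{"jaw":255,"x":0,"y":0,"z":0.9,"ax":0,"ay":0,"az":-0.9},{"jaw":255,"x":0,"y":0,"z":0.9,"ax":0,"ay":0,"az":-0.9},{"jaw":255,"x":0,"y":0,"z":0.9,"ax":0,"ay":0,"az":-0.9},{"jaw":255,"x":0.3,"y":0.3,"z":0.5,"ax":0,"ay":0,"az":-0.9},{"jaw":255,"x":0.4,"y":0.5,"z":0,"ax":0,"ay":0,"az":-0.9},{"jaw":255,"x":0.4,"y":0.5,"z":0,"ax":0,"ay":0,"az":-0.9},{"jaw":255,"x":0.4,"y":0.5,"z":0,"ax":0,"ay":0,"az":-0.9},{"jaw":255,"x":0.4,"y":0.5,"z":0,"ax":0,"ay":0,"az":-0.9},{"jaw":255,"x":0.4,"y":0.5,"z":0,"ax":0,"ay":0,"az":-0.9},{"jaw":255,"x":0,"y":0,"z":0,"ax":0,"ay":0,"az":0}]'
python3 - <<'E'
from h import *
todo(W(0,.07,.18),-3.88)
im=capture("side");crop("side",im,220,50,420,250,4,"pics/s12.png")
E
```

```text
time_s: 19.75
tcp_pos: [0.5646, 0.0879, 0.2712]
ee_rot: [[0.083, -0.997, 0.001], [-0.996, -0.083, 0.006], [-0.006, -0.002, -1.0]]
wrist_force: [-0.7, -0.8, -1.3]
gripper_width: 0.17
t 19.75 tcp [0.5646 0.0879 0.2712] d(m) [ 0.0537  0.0525 -0.0912] units [ 0.89  0.88 -1.52] turn [-0.03  0.01 -0.87] grip 0.17 F [-0.7 -0.8 -1.3] j [ 25.  15.  -3.  -0. -72. -20.]
```

View pics/s12.png

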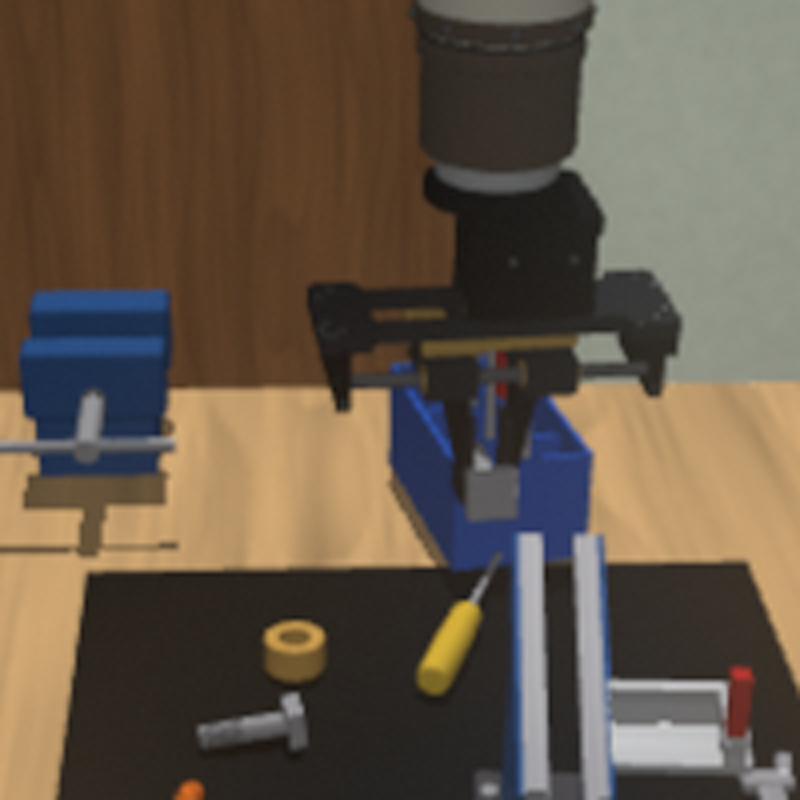

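```bash
python3 -m inch '[{"jaw":255,"x":0.45,"y":0.44,"z":-0.2,"ax":0,"ay":0,"az":-0.5},{"jaw":255,"x":0.45,"y":0.44,"z":-0.3,"ax":0,"ay":0,"az":-0.4},{"jaw":255,"x":0,"y":0,"z":0,"ax":0,"ay":0,"az":0},{"jaw":255,"x":0,"y":0,"z":0,"ax":0,"ay":0,"az":0}]'
python3 - <<'E'
from h import *
todo(W(0,.07,.183),-3.88)
E
```

```text
time_s: 20.3
tcp_pos: [0.6157, 0.1372, 0.2403]
ee_rot: [[-0.077, -0.997, -0.002], [-0.997, 0.077, 0.004], [-0.004, 0.002, -1.0]]
wrist_force: [-1.0, -0.4, -0.7]
gripper_width: 0.172
t 20.3 tcp [0.6157 0.1372 0.2403] d(m) [ 0.0025  0.0032 -0.0573] units [ 0.04  0.05 -0.96] turn [-0.02 -0.01  0.06] grip 0.172 F [-1.  -0.4 -0.7] j [ 27.  22.   3.  -0. -71. -31.]
```

```bash
python3 -m inch '[{"jaw":255,"x":0.04,"y":0.05,"z":-0.3,"ax":-0.02,"ay":0,"az":0.05},{"jaw":255,"x":0,"y":0,"z":-0.3,"ax":0,"ay":0,"az":0},{"jaw":255,"x":0,"y":0,"z":-0.1,"ax":0,"ay":0,"az":0},{"jaw":255,"x":0,"y":0,"z":0,"ax":0,"ay":0,"az":0}]'
python3 - <<'E'
from h import *
todo(W(0,.07,.183),-3.88)
im=capture("side");crop("side",im,300,130,420,250,5,"pics/s13.png")
E
```

```text
time_s: 20.8
tcp_pos: [0.6163, 0.1379, 0.1973]
ee_rot: [[-0.068, -0.998, -0.002], [-0.998, 0.068, 0.001], [-0.001, 0.002, -1.0]]
wrist_force: [0.2, 0.5, -2.1]
gripper_width: 0.175
t 20.8 tcp [0.6163 0.1379 0.1973] d(m) [ 0.002   0.0025 -0.0143] units [ 0.03  0.04 -0.24] turn [-0.01 -0.01  0.  ] grip 0.175 F [ 0.2  0.5 -2.1] j [ 27.  24.  -1.  -0. -66. -31.]
```

View pics/s13.png

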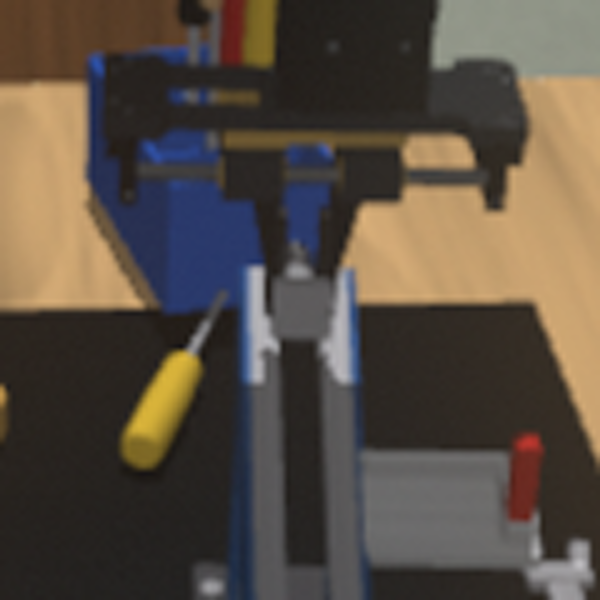

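The bolt is centred over the slot, with its head downhill at crop (302,308). I'll lower it and release.

```bash
python3 -m inch '[{"jaw":255,"x":0.02,"y":0.03,"z":-0.2,"ax":0,"ay":0,"az":0},{"jaw":255,"x":0,"y":0,"z":0,"ax":0,"ay":0,"az":0},{"jaw":255,"x":0,"y":0,"z":0,"ax":0,"ay":0,"az":0}]'
python3 - <<'E'
from h import *
todo(W(0,.07,.183),-3.88)
E
```

```text
time_s: 21.22
tcp_pos: [0.6183, 0.1401, 0.186]
ee_rot: [[-0.068, -0.998, 0.001], [-0.998, 0.068, 0.002], [-0.003, -0.001, -1.0]]
wrist_force: [-1.0, 0.9, -1.7]
gripper_width: 0.175
t 21.23 tcp [0.6183 0.1401 0.186 ] d(m) [-0.      0.0003 -0.003 ] units [-0.    0.   -0.05] turn [-0.01  0.01  0.  ] grip 0.175 F [-1.   0.9 -1.7] j [ 27.  24.  -1.  -0. -64. -31.]
```

```bash
python3 -m inch '[{"jaw":100,"x":0,"y":0,"z":0,"ax":0,"ay":0,"az":0},{"jaw":100,"x":0,"y":0,"z":0,"ax":0,"ay":0,"az":0},{"jaw":100,"x":0,"y":0,"z":0,"ax":0,"ay":0,"az":0},{"jaw":100,"x":0,"y":0,"z":0,"ax":0,"ay":0,"az":0},{"jaw":100,"x":0,"y":0,"z":0.6,"ax":0,"ay":0,"az":0},{"jaw":100,"x":0,"y":0,"z":0.8,"ax":0,"ay":0,"az":0}]'
python3 - <<'E'
from h import *
im=capture("side");crop("side",im,300,170,420,320,4,"pics/s14.png")
im=capture("top");bolts(im)
cv2.imwrite("pics/t14.png",im[:,:,::-1])
todo([.4583,.0198,.15],-80.7)
E
```

```text
time_s: 21.98
tcp_pos: [0.6172, 0.1396, 0.2693]
ee_rot: [[-0.068, -0.998, -0.004], [-0.998, 0.068, -0.0], [0.001, 0.004, -1.0]]
wrist_force: [0.6, 0.6, -0.1]
gripper_width: 0.604
thr 75 px [419. 256.] area 295 mid [ 0.4532 -0.2136] len 0.075 th 28.2 GRIP [ 0.4603 -0.2098] jaw -61.8
thr 75 px [319. 259.] area 284 mid [0.4475 0.0185] len 0.076 th 10.1 GRIP [0.4553 0.0199] jaw -79.9
thr 75 px [217. 266.] area 304 mid [0.4294 0.2552] len 0.078 th 9.9 GRIP [0.4373 0.2566] jaw -80.1
t 22.07 tcp [0.6205 0.1404 0.276 ] d(m) [-0.1622 -0.1206 -0.126 ] units [-2.7  -2.01 -2.1 ] turn [ 0.02  0.06 -7.68] grip 0.605 F [ 0.3 -1.   0.9] j [ 27.  21.   7.   0. -75. -31.]
```

View pics/s14.png

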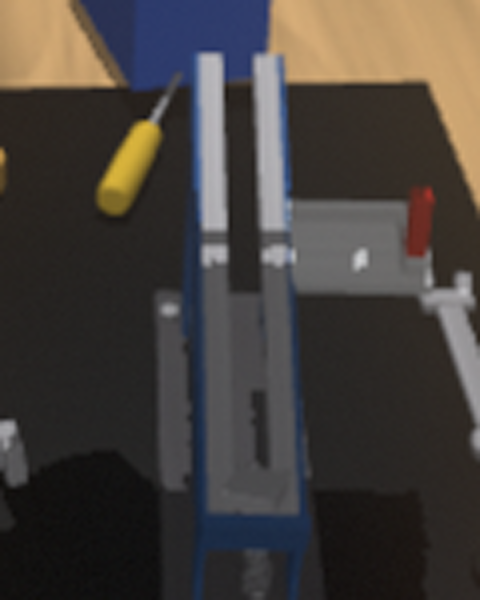

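Bolt 1 slid down past the gate and hangs at the end stop (head at crop (258,485), shank below). Next is the bolt at top pixel (319,259), a grey steel one.

```bash
python3 -m inch '[{"jaw":100,"x":-0.27,"y":-0.2,"z":0,"ax":0,"ay":0,"az":0.96},{"jaw":100,"x":-0.27,"y":-0.2,"z":0,"ax":0,"ay":0,"az":0.96},{"jaw":100,"x":-0.27,"y":-0.2,"z":0,"ax":0,"ay":0,"az":0.96},{"jaw":100,"x":-0.27,"y":-0.2,"z":0,"ax":0,"ay":0,"az":0.96},{"jaw":100,"x":-0.27,"y":-0.2,"z":-0.1,"ax":0,"ay":0,"az":0.96},{"jaw":100,"x":-0.27,"y":-0.2,"z":-0.3,"ax":0,"ay":0,"az":0.96},{"jaw":100,"x":-0.27,"y":-0.2,"z":-0.3,"ax":0,"ay":0,"az":0.96},{"jaw":100,"x":-0.27,"y":-0.2,"z":-0.4,"ax":0,"ay":0,"az":0.96},{"jaw":100,"x":-0.27,"y":-0.2,"z":-0.4,"ax":0,"ay":0,"az":0.96},{"jaw":100,"x":-0.27,"y":-0.2,"z":-0.3,"ax":0,"ay":0,"az":0.96},{"jaw":100,"x":0,"y":0,"z":-0.3,"ax":0,"ay":0,"az":0.96},{"jaw":100,"x":0,"y":0,"z":0,"ax":0,"ay":0,"az":0}]'
python3 - <<'E'
from h import *
todo([.4545,.0185,.003],-80)
E
```

```text
time_s: 23.58
tcp_pos: [0.4526, 0.0164, 0.1477]
ee_rot: [[0.965, 0.261, -0.007], [0.262, -0.965, 0.016], [-0.003, -0.018, -1.0]]
wrist_force: [0.2, 0.2, 0.6]
gripper_width: 0.61
t 23.57 tcp [0.4526 0.0164 0.1477] d(m) [ 0.0019  0.0021 -0.1447] units [ 0.03  0.04 -2.41] turn [-0.09 -0.04 -0.52] grip 0.61 F [0.2 0.2 0.6] j [ 22.  10. -28.  -1. -52.  84.]
```

```bash
python3 -m inch '[{"jaw":100,"x":0.03,"y":0.04,"z":-0.6,"ax":-0.09,"ay":-0.04,"az":-0.5},{"jaw":100,"x":0,"y":0,"z":-0.7,"ax":0,"ay":0,"az":0},{"jaw":100,"x":0,"y":0,"z":-0.5,"ax":0,"ay":0,"az":0},{"jaw":100,"x":0,"y":0,"z":0,"ax":0,"ay":0,"az":0},{"jaw":100,"x":0,"y":0,"z":0,"ax":0,"ay":0,"az":0}]'
python3 - <<'E'
from h import *
todo([.4545,.0185,.003],-80)
im=capture("side");crop("side",im,200,220,360,380,4,"pics/s15.png")
E
```

```text
time_s: 24.2
tcp_pos: [0.4608, 0.021, 0.0428]
ee_rot: [[0.987, 0.163, 0.015], [0.163, -0.987, 0.004], [0.015, -0.001, -1.0]]
wrist_force: [0.4, -0.1, 0.5]
gripper_width: 0.606
t 24.2 tcp [0.4608 0.021  0.0428] d(m) [-0.0063 -0.0025 -0.0398] units [-0.1  -0.04 -0.66] turn [-0.02  0.08  0.06] grip 0.606 F [ 0.4 -0.1  0.5] j [ 23.  19. -36.   0. -34.  76.]
```

View pics/s15.png

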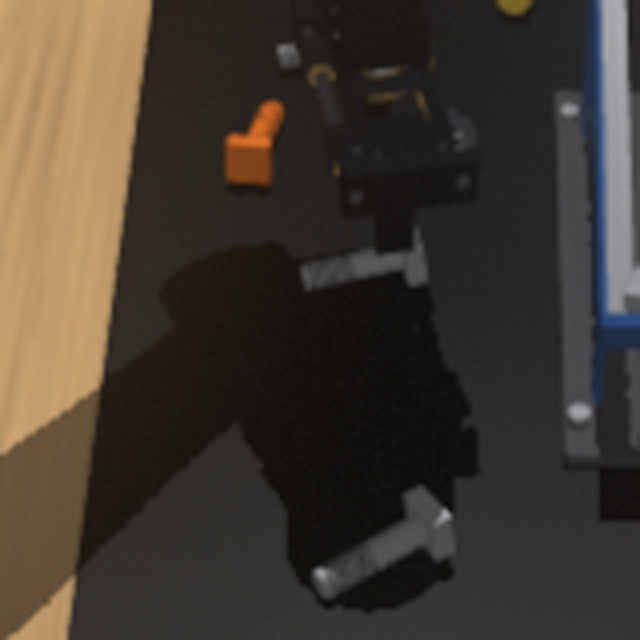

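```bash
python3 -m inch '[{"jaw":100,"x":-0.11,"y":-0.05,"z":-0.1,"ax":0,"ay":0.08,"az":0.06},{"jaw":100,"x":0,"y":0,"z":-0.3,"ax":0,"ay":0,"az":0},{"jaw":100,"x":0,"y":0,"z":-0.1,"ax":0,"ay":0,"az":0},{"jaw":100,"x":0,"y":0,"z":0,"ax":0,"ay":0,"az":0}]'
python3 - <<'E'
from h import *
todo([.4535,.0185,.003],-80)
E
```

```text
time_s: 24.75
tcp_pos: [0.4557, 0.0185, 0.0154]
ee_rot: [[0.985, 0.174, 0.007], [0.174, -0.985, 0.007], [0.008, -0.006, -1.0]]
wrist_force: [-0.3, -0.1, 0.6]
gripper_width: 0.609
t 24.75 tcp [0.4557 0.0185 0.0154] d(m) [-0.0022 -0.     -0.0124] units [-0.04 -0.   -0.21] turn [-0.04  0.04  0.  ] grip 0.609 F [-0.3 -0.1  0.6] j [ 23.  22. -37.  -0. -30.  78.]
```

```bash
python3 -m inch '[{"jaw":100,"x":-0.04,"y":0,"z":-0.2,"ax":-0.03,"ay":0.04,"az":0},{"jaw":100,"x":0,"y":0,"z":0,"ax":0,"ay":0,"az":0},{"jaw":255,"x":0,"y":0,"z":0,"ax":0,"ay":0,"az":0},{"jaw":255,"x":0,"y":0,"z":0,"ax":0,"ay":0,"az":0},{"jaw":255,"x":0,"y":0,"z":0,"ax":0,"ay":0,"az":0},{"jaw":255,"x":0,"y":0,"z":0,"ax":0,"ay":0,"az":0},{"jaw":255,"x":0,"y":0,"z":0,"ax":0,"ay":0,"az":0}]'
python3 -m inch '[{"jaw":255,"x":0,"y":0,"z":0.4,"ax":0,"ay":0,"az":0},{"jaw":255,"x":0,"y":0,"z":0.8,"ax":0,"ay":0,"az":-0.3},{"jaw":255,"x":0,"y":0,"z":0.9,"ax":0,"ay":0,"az":-0.95},{"jaw":255,"x":0,"y":0,"z":0.9,"ax":0,"ay":0,"az":-0.95},{"jaw":255,"x":0,"y":0,"z":0.9,"ax":0,"ay":0,"az":-0.95},{"jaw":255,"x":0.2,"y":0.2,"z":0.5,"ax":0,"ay":0,"az":-0.95},{"jaw":255,"x":0.4,"y":0.3,"z":0,"ax":0,"ay":0,"az":-0.95},{"jaw":255,"x":0.4,"y":0.3,"z":0,"ax":0,"ay":0,"az":-0.95},{"jaw":255,"x":0.4,"y":0.3,"z":0,"ax":0,"ay":0,"az":-0.95},{"jaw":255,"x":0.4,"y":0.3,"z":0,"ax":0,"ay":0,"az":-0.95},{"jaw":255,"x":0.3,"y":0.3,"z":0,"ax":0,"ay":0,"az":-0.95},{"jaw":255,"x":0,"y":0,"z":0,"ax":0,"ay":0,"az":-0.5}]'
python3 - <<'E'
from h import *
todo(W(0,.07,.24),-3.88)
im=capture("side");crop("side",im,220,50,420,250,4,"pics/s16.png")
E
```

```text
time_s: 25.62
tcp_pos: [0.4541, 0.0189, 0.0039]
ee_rot: [[0.985, 0.174, 0.002], [0.174, -0.985, 0.003], [0.002, -0.002, -1.0]]
wrist_force: [-0.3, -0.4, 0.1]
gripper_width: 0.173
time_s: 27.12
tcp_pos: [0.5753, 0.1222, 0.2713]
ee_rot: [[0.055, -0.998, 0.001], [-0.998, -0.055, 0.011], [-0.011, -0.002, -1.0]]
wrist_force: [-0.1, 0.2, -1.5]
gripper_width: 0.172
t 27.12 tcp [0.5753 0.1222 0.2713] d(m) [ 0.043   0.0182 -0.0313] units [ 0.72  0.3  -0.52] turn [-0.06  0.01 -0.7 ] grip 0.172 F [-0.1  0.2 -1.5] j [ 27.  17.  -0.  -1. -73. -24.]
```

View pics/s16.png

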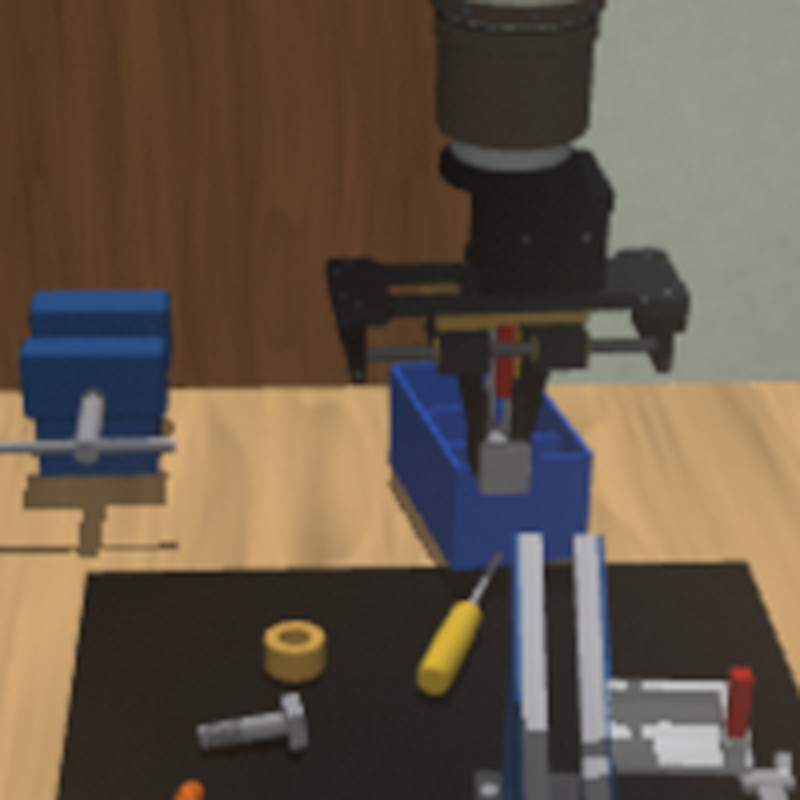

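The bolt is held with its head facing downhill, so I'll bring it over the slot.

```bash
python3 -m inch '[{"jaw":255,"x":0.4,"y":0.15,"z":-0.2,"ax":-0.05,"ay":0,"az":-0.4},{"jaw":255,"x":0.35,"y":0.15,"z":-0.3,"ax":0,"ay":0,"az":-0.3},{"jaw":255,"x":0,"y":0,"z":0,"ax":0,"ay":0,"az":0},{"jaw":255,"x":0,"y":0,"z":0,"ax":0,"ay":0,"az":0}]'
python3 - <<'E'
from h import *
todo(W(0,.07,.185),-3.88)
E
```

```text
time_s: 27.68
tcp_pos: [0.6186, 0.1394, 0.2392]
ee_rot: [[-0.068, -0.998, -0.003], [-0.998, 0.068, 0.001], [-0.001, 0.003, -1.0]]
wrist_force: [0.2, -0.1, -1.4]
gripper_width: 0.178
t 27.68 tcp [0.6186 0.1394 0.2392] d(m) [-0.0003  0.001  -0.0542] units [-0.01  0.02 -0.9 ] turn [-0.01 -0.02  0.  ] grip 0.178 F [ 0.2 -0.1 -1.4] j [ 27.  22.   4.  -0. -71. -31.]
```

```bash
python3 -m inch '[{"jaw":255,"x":0,"y":0.03,"z":-0.3,"ax":0,"ay":0,"az":0},{"jaw":255,"x":0,"y":0.02,"z":-0.3,"ax":0,"ay":0,"az":0},{"jaw":255,"x":0,"y":0.02,"z":-0.2,"ax":0,"ay":0,"az":0},{"jaw":255,"x":0,"y":0,"z":0,"ax":0,"ay":0,"az":0},{"jaw":255,"x":0,"y":0,"z":0,"ax":0,"ay":0,"az":0}]'
python3 - <<'E'
from h import *
todo(W(0,.07,.185),-3.88)
im=capture("side");crop("side",im,300,130,420,250,5,"pics/s17.png")
E
```

```text
time_s: 28.3
tcp_pos: [0.6177, 0.1427, 0.1949]
ee_rot: [[-0.065, -0.998, 0.003], [-0.998, 0.065, 0.004], [-0.004, -0.003, -1.0]]
wrist_force: [-0.3, -0.8, -0.8]
gripper_width: 0.17
t 28.3 tcp [0.6177 0.1427 0.1949] d(m) [ 0.0006 -0.0023 -0.0099] units [ 0.01 -0.04 -0.16] turn [-0.02  0.02 -0.01] grip 0.17 F [-0.3 -0.8 -0.8] j [ 28.  24.  -1.  -0. -65. -31.]
```

View pics/s17.png

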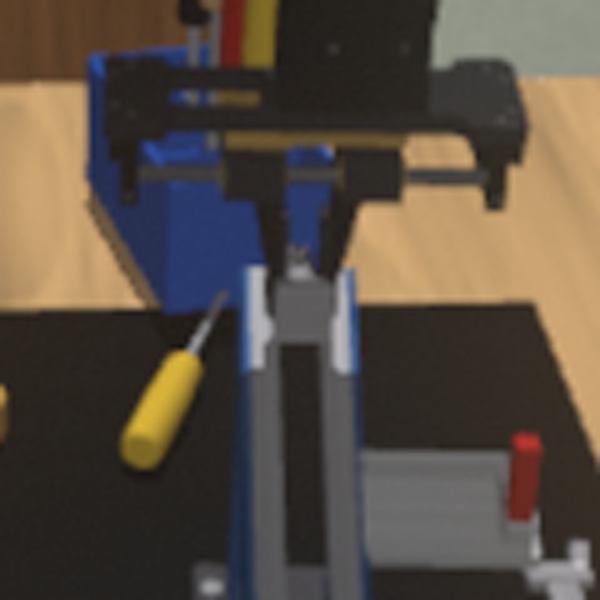

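Centred again, so I'll lower it, release and rise.

```bash
python3 -m inch '[{"jaw":255,"x":0.01,"y":-0.03,"z":-0.16,"ax":0,"ay":0,"az":0},{"jaw":255,"x":0,"y":0,"z":0,"ax":0,"ay":0,"az":0},{"jaw":100,"x":0,"y":0,"z":0,"ax":0,"ay":0,"az":0},{"jaw":100,"x":0,"y":0,"z":0,"ax":0,"ay":0,"az":0},{"jaw":100,"x":0,"y":0,"z":0,"ax":0,"ay":0,"az":0},{"jaw":100,"x":0,"y":0,"z":0,"ax":0,"ay":0,"az":0},{"jaw":100,"x":0,"y":0,"z":0.6,"ax":0,"ay":0,"az":0},{"jaw":100,"x":0,"y":0,"z":0.8,"ax":0,"ay":0,"az":0},{"jaw":100,"x":0,"y":0,"z":0,"ax":0,"ay":0,"az":0}]'
python3 - <<'E'
from h import *
im=capture("side");crop("side",im,300,170,420,320,4,"pics/s18.png")
im=capture("top");bolts(im)
cv2.imwrite("pics/t18.png",im[:,:,::-1])
todo([.4365,.2555,.15],-80)
E
```

```text
time_s: 29.48
tcp_pos: [0.6195, 0.1408, 0.2735]
ee_rot: [[-0.065, -0.998, 0.007], [-0.998, 0.065, 0.004], [-0.005, -0.007, -1.0]]
wrist_force: [-0.5, 0.2, -0.1]
gripper_width: 0.604
thr 75 px [419. 256.] area 297 mid [ 0.4533 -0.2136] len 0.075 th 28.3 GRIP [ 0.4604 -0.2098] jaw -61.7
thr 75 px [217. 266.] area 301 mid [0.4294 0.255 ] len 0.078 th 10.0 GRIP [0.4373 0.2564] jaw -80.0
t 29.57 tcp [0.6173 0.1404 0.2687] d(m) [-0.1808  0.1151 -0.1187] units [-3.01  1.92 -1.98] turn [-0.01  0.   -7.62] grip 0.611 F [-0.2  0.2 -0.2] j [ 27.  21.   6.  -0. -75. -31.]
```

View pics/s18.png

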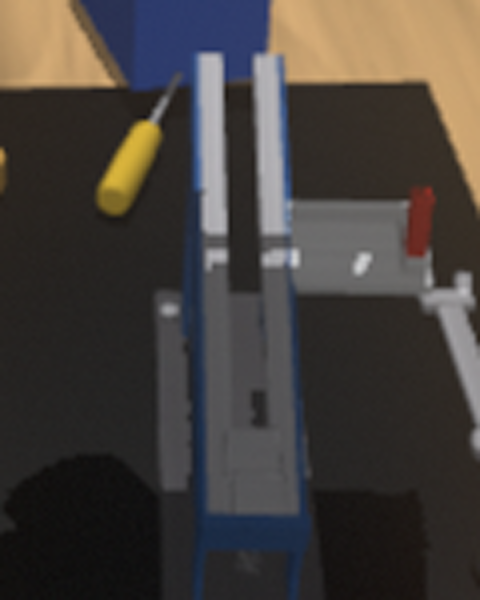

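Two heads are now in line at the stop. Next is the bolt at top pixel (217,266).

```bash
python3 -m inch '[{"jaw":100,"x":-0.3,"y":0.2,"z":0,"ax":0,"ay":0,"az":0.92},{"jaw":100,"x":-0.3,"y":0.2,"z":0,"ax":0,"ay":0,"az":0.92},{"jaw":100,"x":-0.3,"y":0.2,"z":0,"ax":0,"ay":0,"az":0.92},{"jaw":100,"x":-0.3,"y":0.2,"z":0,"ax":0,"ay":0,"az":0.92},{"jaw":100,"x":-0.3,"y":0.2,"z":-0.1,"ax":0,"ay":0,"az":0.92},{"jaw":100,"x":-0.3,"y":0.2,"z":-0.3,"ax":0,"ay":0,"az":0.92},{"jaw":100,"x":-0.3,"y":0.2,"z":-0.3,"ax":0,"ay":0,"az":0.92},{"jaw":100,"x":-0.3,"y":0.2,"z":-0.4,"ax":0,"ay":0,"az":0.92},{"jaw":100,"x":-0.3,"y":0.2,"z":-0.4,"ax":0,"ay":0,"az":0.92},{"jaw":100,"x":-0.3,"y":0.15,"z":-0.3,"ax":0,"ay":0,"az":0.92},{"jaw":100,"x":0,"y":0,"z":-0.2,"ax":0,"ay":0,"az":0.92},{"jaw":100,"x":0,"y":0,"z":0,"ax":0,"ay":0,"az":0}]'
python3 - <<'E'
from h import *
todo([.4360,.2550,.003],-80)
E
```

```text
time_s: 31.08
tcp_pos: [0.4228, 0.254, 0.1276]
ee_rot: [[0.983, 0.184, -0.009], [0.184, -0.982, -0.031], [-0.015, 0.029, -0.999]]
wrist_force: [-0.0, -0.2, -0.6]
gripper_width: 0.606
t 31.07 tcp [0.4228 0.254  0.1276] d(m) [ 0.0132  0.001  -0.1246] units [ 0.22  0.02 -2.08] turn [ 0.18 -0.05 -0.06] grip 0.606 F [-0.  -0.2 -0.6] j [ 50.  16. -25.   1. -51.  50.]
```

```bash
python3 -m inch '[{"jaw":100,"x":0.2,"y":0.02,"z":-0.5,"ax":0.18,"ay":-0.05,"az":-0.06},{"jaw":100,"x":0,"y":0,"z":-0.6,"ax":0,"ay":0,"az":0},{"jaw":100,"x":0,"y":0,"z":-0.3,"ax":0,"ay":0,"az":0},{"jaw":100,"x":0,"y":0,"z":0,"ax":0,"ay":0,"az":0},{"jaw":100,"x":0,"y":0,"z":0,"ax":0,"ay":0,"az":0}]'
python3 - <<'E'
from h import *
todo([.4360,.2550,.003],-80)
im=capture("side");crop("side",im,220,150,360,290,4,"pics/s19.png")
E
```

```text
time_s: 31.7
tcp_pos: [0.4368, 0.2553, 0.0427]
ee_rot: [[0.987, 0.16, 0.001], [0.16, -0.987, 0.003], [0.002, -0.003, -1.0]]
wrist_force: [0.4, 0.4, 0.1]
gripper_width: 0.607
t 31.7 tcp [0.4368 0.2553 0.0427] d(m) [-0.0008 -0.0003 -0.0397] units [-0.01 -0.01 -0.66] turn [-0.02  0.01  0.08] grip 0.607 F [0.4 0.4 0.1] j [ 49.  23. -29.  -0. -38.  51.]
```

View pics/s19.png

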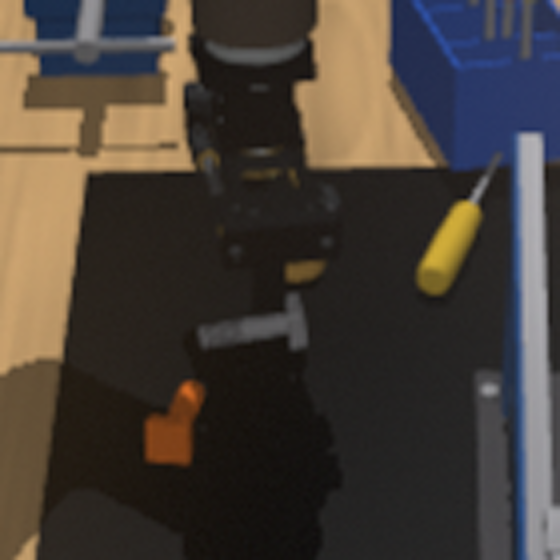

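```bash
python3 -m inch '[{"jaw":100,"x":-0.01,"y":0,"z":-0.25,"ax":0,"ay":0,"az":0.08},{"jaw":100,"x":0,"y":0,"z":-0.25,"ax":0,"ay":0,"az":0},{"jaw":100,"x":0,"y":0,"z":0,"ax":0,"ay":0,"az":0},{"jaw":100,"x":0,"y":0,"z":0,"ax":0,"ay":0,"az":0}]'
python3 - <<'E'
from h import *
todo([.4360,.2550,.003],-80)
E
```

```text
time_s: 32.25
tcp_pos: [0.4369, 0.2564, 0.013]
ee_rot: [[0.985, 0.175, 0.005], [0.175, -0.985, 0.006], [0.006, -0.006, -1.0]]
wrist_force: [-0.1, 0.3, 0.5]
gripper_width: 0.607
t 32.25 tcp [0.4369 0.2564 0.013 ] d(m) [-0.0009 -0.0014 -0.01  ] units [-0.01 -0.02 -0.17] turn [-0.04  0.03 -0.01] grip 0.607 F [-0.1  0.3  0.5] j [ 49.  26. -31.  -0. -33.  51.]
```

```bash
python3 -m inch '[{"jaw":100,"x":-0.02,"y":-0.02,"z":-0.16,"ax":-0.03,"ay":0.03,"az":0},{"jaw":100,"x":0,"y":0,"z":0,"ax":0,"ay":0,"az":0},{"jaw":255,"x":0,"y":0,"z":0,"ax":0,"ay":0,"az":0},{"jaw":255,"x":0,"y":0,"z":0,"ax":0,"ay":0,"az":0},{"jaw":255,"x":0,"y":0,"z":0,"ax":0,"ay":0,"az":0},{"jaw":255,"x":0,"y":0,"z":0,"ax":0,"ay":0,"az":0},{"jaw":255,"x":0,"y":0,"z":0,"ax":0,"ay":0,"az":0}]'
python3 -m inch '[{"jaw":255,"x":0,"y":0,"z":0.4,"ax":0,"ay":0,"az":0},{"jaw":255,"x":0,"y":0,"z":0.8,"ax":0,"ay":0,"az":-0.3},{"jaw":255,"x":0,"y":0,"z":0.9,"ax":0,"ay":0,"az":-0.95},{"jaw":255,"x":0,"y":0,"z":0.9,"ax":0,"ay":0,"az":-0.95},{"jaw":255,"x":0,"y":0,"z":0.9,"ax":0,"ay":0,"az":-0.95},{"jaw":255,"x":0.2,"y":-0.2,"z":0.5,"ax":0,"ay":0,"az":-0.95},{"jaw":255,"x":0.4,"y":-0.3,"z":0,"ax":0,"ay":0,"az":-0.95},{"jaw":255,"x":0.4,"y":-0.3,"z":0,"ax":0,"ay":0,"az":-0.95},{"jaw":255,"x":0.4,"y":-0.3,"z":0,"ax":0,"ay":0,"az":-0.95},{"jaw":255,"x":0.4,"y":-0.3,"z":0,"ax":0,"ay":0,"az":-0.95},{"jaw":255,"x":0.4,"y":-0.3,"z":0,"ax":0,"ay":0,"az":-0.95},{"jaw":255,"x":0.1,"y":0,"z":0,"ax":0,"ay":0,"az":-0.5}]'
python3 - <<'E'
from h import *
todo(W(0,.07,.24),-3.88)
im=capture("side");crop("side",im,220,50,420,250,4,"pics/s20.png")
E
```

```text
time_s: 33.12
tcp_pos: [0.4361, 0.2556, 0.0039]
ee_rot: [[0.985, 0.175, 0.001], [0.175, -0.985, 0.002], [0.001, -0.002, -1.0]]
wrist_force: [1.1, 0.2, -0.1]
gripper_width: 0.168
time_s: 34.62
tcp_pos: [0.5711, 0.1468, 0.2714]
ee_rot: [[0.06, -0.998, -0.003], [-0.998, -0.06, 0.013], [-0.013, 0.002, -1.0]]
wrist_force: [-1.2, 0.2, -1.5]
gripper_width: 0.172
t 34.62 tcp [0.5711 0.1468 0.2714] d(m) [ 0.0472 -0.0064 -0.0314] units [ 0.79 -0.11 -0.52] turn [-0.08 -0.01 -0.73] grip 0.172 F [-1.2  0.2 -1.5] j [ 30.  17.   0.  -1. -73. -26.]
```

View pics/s20.png

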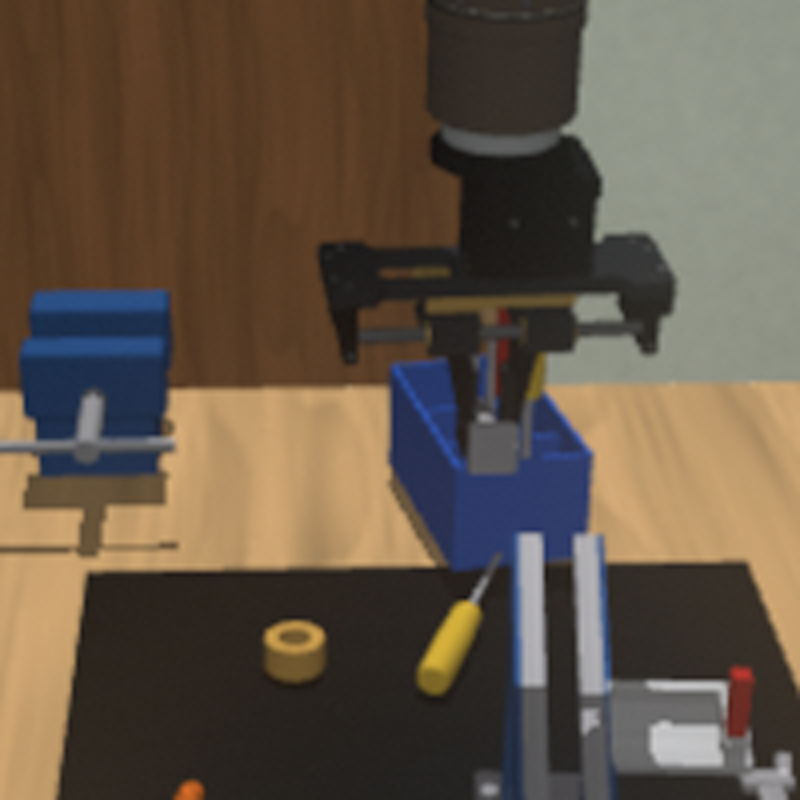

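The third bolt is held.

```bash
python3 -m inch '[{"jaw":255,"x":0.4,"y":-0.05,"z":-0.2,"ax":-0.05,"ay":0,"az":-0.4},{"jaw":255,"x":0.39,"y":-0.05,"z":-0.3,"ax":0,"ay":0,"az":-0.33},{"jaw":255,"x":0,"y":0,"z":0,"ax":0,"ay":0,"az":0},{"jaw":255,"x":0,"y":0,"z":0,"ax":0,"ay":0,"az":0}]'
python3 - <<'E'
from h import *
todo(W(0,.07,.185),-3.88)
E
```

```text
time_s: 35.17
tcp_pos: [0.6176, 0.1414, 0.2389]
ee_rot: [[-0.067, -0.998, -0.006], [-0.998, 0.067, 0.004], [-0.004, 0.007, -1.0]]
wrist_force: [-0.9, 0.3, -1.0]
gripper_width: 0.173
t 35.17 tcp [0.6176 0.1414 0.2389] d(m) [ 0.0007 -0.0009 -0.0539] units [ 0.01 -0.02 -0.9 ] turn [-0.02 -0.04 -0.  ] grip 0.173 F [-0.9  0.3 -1. ] j [ 27.  22.   4.  -0. -71. -31.]
```

```bash
python3 -m inch '[{"jaw":255,"x":0.01,"y":0,"z":-0.3,"ax":0,"ay":-0.03,"az":0},{"jaw":255,"x":0,"y":0,"z":-0.3,"ax":0,"ay":0,"az":0},{"jaw":255,"x":0,"y":0,"z":-0.2,"ax":0,"ay":0,"az":0},{"jaw":255,"x":0,"y":0,"z":0,"ax":0,"ay":0,"az":0},{"jaw":255,"x":0,"y":0,"z":0,"ax":0,"ay":0,"az":0}]'
python3 - <<'E'
from h import *
todo(W(0,.07,.185),-3.88)
im=capture("side");crop("side",im,300,130,420,250,5,"pics/s21.png")
E
```

```text
time_s: 35.8
tcp_pos: [0.6169, 0.1429, 0.1946]
ee_rot: [[-0.061, -0.998, 0.005], [-0.998, 0.061, 0.007], [-0.007, -0.005, -1.0]]
wrist_force: [0.6, 0.8, -2.0]
gripper_width: 0.173
t 35.8 tcp [0.6169 0.1429 0.1946] d(m) [ 0.0014 -0.0025 -0.0096] units [ 0.02 -0.04 -0.16] turn [-0.04  0.03 -0.04] grip 0.173 F [ 0.6  0.8 -2. ] j [ 28.  24.  -1.  -0. -65. -31.]
```

View pics/s21.png

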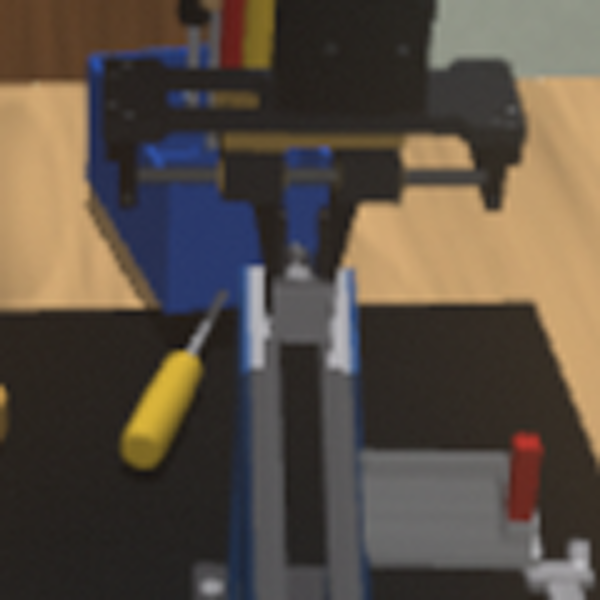

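Centred, with its head at crop (301,310).

```bash
python3 -m inch '[{"jaw":255,"x":0.02,"y":-0.03,"z":-0.16,"ax":-0.03,"ay":0.03,"az":-0.03},{"jaw":255,"x":0,"y":0,"z":0,"ax":0,"ay":0,"az":0},{"jaw":100,"x":0,"y":0,"z":0,"ax":0,"ay":0,"az":0},{"jaw":100,"x":0,"y":0,"z":0,"ax":0,"ay":0,"az":0},{"jaw":100,"x":0,"y":0,"z":0,"ax":0,"ay":0,"az":0},{"jaw":100,"x":0,"y":0,"z":0,"ax":0,"ay":0,"az":0},{"jaw":100,"x":0,"y":0,"z":0.6,"ax":0,"ay":0,"az":0},{"jaw":100,"x":0,"y":0,"z":0.8,"ax":0,"ay":0,"az":0},{"jaw":100,"x":0,"y":0,"z":0,"ax":0,"ay":0,"az":0}]'
python3 - <<'E'
from h import *
im=capture("side");crop("side",im,300,170,420,320,4,"pics/s22.png")
im=capture("top");bolts(im)
cv2.imwrite("pics/t22.png",im[:,:,::-1])
todo([.4600,-.211,.15],-61.7)
E
```

```text
time_s: 36.98
tcp_pos: [0.6194, 0.1409, 0.2732]
ee_rot: [[-0.066, -0.998, 0.004], [-0.998, 0.066, 0.002], [-0.002, -0.004, -1.0]]
wrist_force: [-0.2, 0.6, -0.1]
gripper_width: 0.605
thr 75 px [419. 256.] area 296 mid [ 0.4532 -0.2136] len 0.075 th 28.4 GRIP [ 0.4602 -0.2098] jaw -61.6
t 37.08 tcp [0.6172 0.1405 0.2684] d(m) [-0.1572 -0.3515 -0.1184] units [-2.62 -5.86 -1.97] turn [-0.01 -0.03 -5.79] grip 0.609 F [-0.4  0.  -0.5] j [ 27.  22.   6.  -0. -75. -31.]
```

View pics/s22.png

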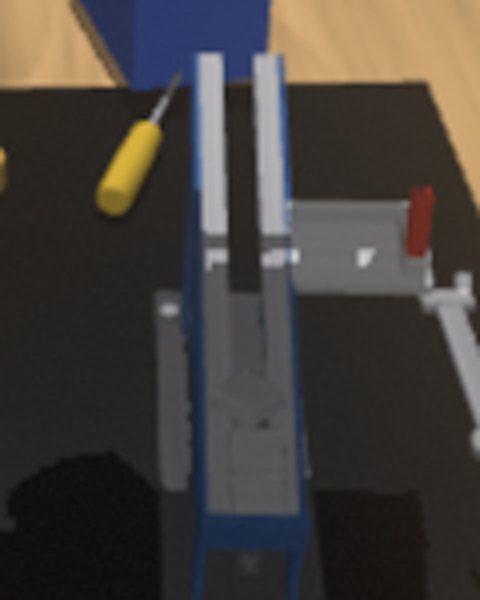

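View pics/t22.png

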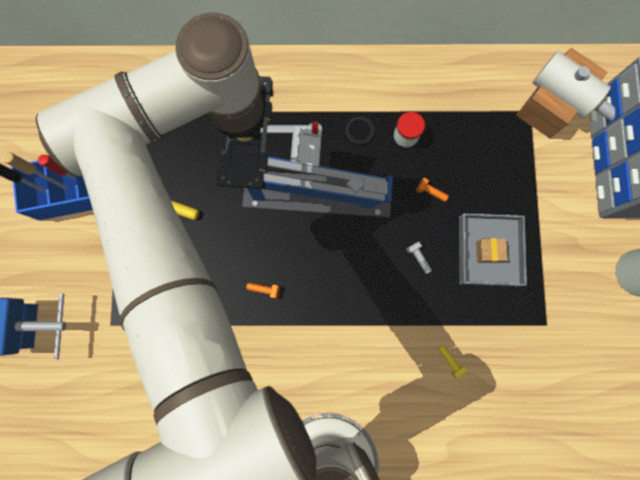

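Three heads are in the row. The last grey bolt is at top pixel (419,256). The orange one at (432,189) is a look-alike and stays.

```bash
python3 -m inch '[{"jaw":100,"x":-0.22,"y":-0.5,"z":0,"ax":0,"ay":0,"az":0.98},{"jaw":100,"x":-0.22,"y":-0.5,"z":0,"ax":0,"ay":0,"az":0.98},{"jaw":100,"x":-0.22,"y":-0.5,"z":0,"ax":0,"ay":0,"az":0.98},{"jaw":100,"x":-0.22,"y":-0.5,"z":0,"ax":0,"ay":0,"az":0.98},{"jaw":100,"x":-0.22,"y":-0.5,"z":0,"ax":0,"ay":0,"az":0.98},{"jaw":100,"x":-0.22,"y":-0.5,"z":-0.1,"ax":0,"ay":0,"az":0.98},{"jaw":100,"x":-0.22,"y":-0.5,"z":-0.2,"ax":0,"ay":0,"az":0.98},{"jaw":100,"x":-0.22,"y":-0.5,"z":-0.3,"ax":0,"ay":0,"az":0.98},{"jaw":100,"x":-0.22,"y":-0.5,"z":-0.4,"ax":0,"ay":0,"az":0.98},{"jaw":100,"x":-0.22,"y":-0.5,"z":-0.4,"ax":0,"ay":0,"az":0.98},{"jaw":100,"x":-0.22,"y":-0.5,"z":-0.3,"ax":0,"ay":0,"az":0.98},{"jaw":100,"x":0,"y":-0.2,"z":0,"ax":0,"ay":0,"az":0.98}]'
python3 - <<'E'
from h import *
todo([.4600,-.211,.05],-61.6)
E
```

```text
time_s: 38.58
tcp_pos: [0.4557, -0.2106, 0.1453]
ee_rot: [[0.885, 0.466, -0.009], [0.466, -0.885, -0.022], [-0.019, 0.015, -1.0]]
wrist_force: [1.2, 0.2, 0.6]
gripper_width: 0.612
t 38.58 tcp [ 0.4557 -0.2106  0.1453] d(m) [ 0.0043 -0.0004 -0.0953] units [ 0.07 -0.01 -1.59] turn [ 0.13 -0.05  0.06] grip 0.612 F [1.2 0.2 0.6] j [ -5.  14. -24.   2. -52. 122.]
```

```bash
python3 -m inch '[{"jaw":100,"x":0.07,"y":0,"z":-0.5,"ax":0.13,"ay":-0.05,"az":0.06},{"jaw":100,"x":0,"y":0,"z":-0.7,"ax":0,"ay":0,"az":0},{"jaw":100,"x":0,"y":0,"z":-0.4,"ax":0,"ay":0,"az":0},{"jaw":100,"x":0,"y":0,"z":0,"ax":0,"ay":0,"az":0},{"jaw":100,"x":0,"y":0,"z":0,"ax":0,"ay":0,"az":0}]'
python3 - <<'E'
from h import *
todo([.4600,-.211,.003],-61.6)
im=capture("side");crop("side",im,220,280,360,420,4,"pics/s23.png")
E
```

```text
time_s: 39.2
tcp_pos: [0.4553, -0.2115, 0.043]
ee_rot: [[0.881, 0.474, -0.009], [0.474, -0.881, 0.002], [-0.007, -0.006, -1.0]]
wrist_force: [0.3, -0.2, -0.2]
gripper_width: 0.609
t 39.2 tcp [ 0.4553 -0.2115  0.043 ] d(m) [ 0.0047  0.0005 -0.04  ] units [ 0.08  0.01 -0.67] turn [-0.01 -0.05  0.01] grip 0.609 F [ 0.3 -0.2 -0.2] j [ -6.  23. -29.  -0. -39. 125.]
```

View pics/s23.png

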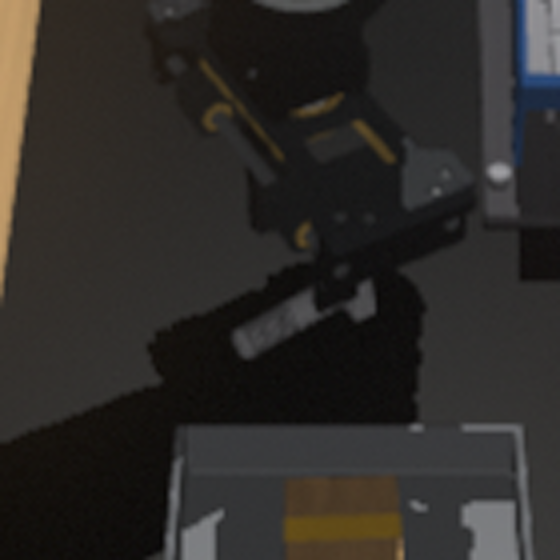

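```bash
python3 -m inch '[{"jaw":100,"x":0.05,"y":0,"z":-0.25,"ax":0,"ay":-0.05,"az":0},{"jaw":100,"x":0,"y":0,"z":-0.25,"ax":0,"ay":0,"az":0},{"jaw":100,"x":0,"y":0,"z":-0.05,"ax":0,"ay":0,"az":0},{"jaw":100,"x":0,"y":0,"z":0,"ax":0,"ay":0,"az":0}]'
python3 - <<'E'
from h import *
todo([.4595,-.211,.003],-61.6)
E
```

```text
time_s: 39.75
tcp_pos: [0.4619, -0.2118, 0.0141]
ee_rot: [[0.88, 0.475, 0.01], [0.475, -0.88, 0.001], [0.009, 0.004, -1.0]]
wrist_force: [0.1, 0.3, -0.8]
gripper_width: 0.611
t 39.75 tcp [ 0.4619 -0.2118  0.0141] d(m) [-0.0024  0.0008 -0.0111] units [-0.04  0.01 -0.19] turn [-0.    0.06  0.  ] grip 0.611 F [ 0.1  0.3 -0.8] j [ -6.  26. -30.  -0. -33. 125.]
```

```bash
python3 -m inch '[{"jaw":100,"x":-0.04,"y":0.01,"z":-0.18,"ax":0,"ay":0.06,"az":0},{"jaw":100,"x":0,"y":0,"z":0,"ax":0,"ay":0,"az":0},{"jaw":255,"x":0,"y":0,"z":0,"ax":0,"ay":0,"az":0},{"jaw":255,"x":0,"y":0,"z":0,"ax":0,"ay":0,"az":0},{"jaw":255,"x":0,"y":0,"z":0,"ax":0,"ay":0,"az":0},{"jaw":255,"x":0,"y":0,"z":0,"ax":0,"ay":0,"az":0},{"jaw":255,"x":0,"y":0,"z":0,"ax":0,"ay":0,"az":0}]'
python3 -m inch '[{"jaw":255,"x":0,"y":0,"z":0.4,"ax":0,"ay":0,"az":0},{"jaw":255,"x":0,"y":0,"z":0.8,"ax":0,"ay":0,"az":-0.3},{"jaw":255,"x":0,"y":0,"z":0.9,"ax":0,"ay":0,"az":-0.98},{"jaw":255,"x":0,"y":0,"z":0.9,"ax":0,"ay":0,"az":-0.98},{"jaw":255,"x":0,"y":0,"z":0.9,"ax":0,"ay":0,"az":-0.98},{"jaw":255,"x":0,"y":0.3,"z":0.5,"ax":0,"ay":0,"az":-0.98},{"jaw":255,"x":0.3,"y":0.7,"z":0,"ax":0,"ay":0,"az":-0.98},{"jaw":255,"x":0.3,"y":0.7,"z":0,"ax":0,"ay":0,"az":-0.98},{"jaw":255,"x":0.3,"y":0.7,"z":0,"ax":0,"ay":0,"az":-0.98},{"jaw":255,"x":0.3,"y":0.7,"z":0,"ax":0,"ay":0,"az":-0.98},{"jaw":255,"x":0.3,"y":0.7,"z":0,"ax":0,"ay":0,"az":-0.98},{"jaw":255,"x":0.3,"y":0.7,"z":0,"ax":0,"ay":0,"az":-0.98}]'
python3 - <<'E'
from h import *
todo(W(0,.07,.24),-3.88)
im=capture("side");crop("side",im,220,50,420,350,2.5,"pics/s24.png")
E
```

```text
time_s: 40.62
tcp_pos: [0.4604, -0.2113, 0.0043]
ee_rot: [[0.88, 0.475, 0.002], [0.475, -0.88, 0.0], [0.002, 0.001, -1.0]]
wrist_force: [0.7, -0.7, -0.6]
gripper_width: 0.173
time_s: 42.12
tcp_pos: [0.5618, 0.0661, 0.2724]
ee_rot: [[0.233, -0.972, 0.008], [-0.972, -0.233, 0.008], [-0.005, -0.01, -1.0]]
wrist_force: [0.8, 0.7, -1.4]
gripper_width: 0.173
t 42.12 tcp [0.5618 0.0661 0.2724] d(m) [ 0.0564  0.0743 -0.0324] units [ 0.94  1.24 -0.54] turn [-0.04  0.05 -1.74] grip 0.173 F [ 0.8  0.7 -1.4] j [ 23.  14.  -4.  -0. -72.  -9.]
```

View pics/s24.png

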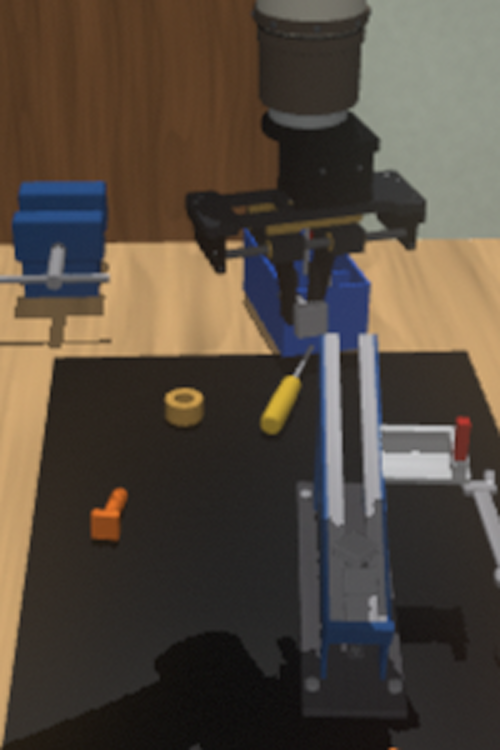

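The bolt is held. I'll bring it over the slot.

```bash
python3 -m inch '[{"jaw":255,"x":0.3,"y":0.4,"z":0,"ax":0,"ay":0,"az":-0.7},{"jaw":255,"x":0.3,"y":0.4,"z":-0.2,"ax":0,"ay":0,"az":-0.7},{"jaw":255,"x":0.34,"y":0.44,"z":-0.3,"ax":0,"ay":0,"az":-0.34},{"jaw":255,"x":0,"y":0,"z":0,"ax":0,"ay":0,"az":0},{"jaw":255,"x":0,"y":0,"z":0,"ax":0,"ay":0,"az":0}]'
python3 - <<'E'
from h import *
todo(W(0,.07,.185),-3.88)
E
```

```text
time_s: 42.8
tcp_pos: [0.6196, 0.1479, 0.2366]
ee_rot: [[-0.075, -0.997, 0.005], [-0.997, 0.075, 0.005], [-0.005, -0.004, -1.0]]
wrist_force: [-0.4, -0.7, -1.2]
gripper_width: 0.171
t 42.8 tcp [0.6196 0.1479 0.2366] d(m) [-0.0014 -0.0075 -0.0516] units [-0.02 -0.13 -0.86] turn [-0.03  0.03  0.04] grip 0.171 F [-0.4 -0.7 -1.2] j [ 28.  23.   3.  -0. -70. -32.]
```

```bash
python3 -m inch '[{"jaw":255,"x":-0.02,"y":-0.12,"z":-0.3,"ax":-0.02,"ay":0.02,"az":0.04},{"jaw":255,"x":0,"y":0,"z":-0.3,"ax":0,"ay":0,"az":0},{"jaw":255,"x":0,"y":0,"z":-0.1,"ax":0,"ay":0,"az":0},{"jaw":255,"x":0,"y":0,"z":0,"ax":0,"ay":0,"az":0},{"jaw":255,"x":0,"y":0,"z":0,"ax":0,"ay":0,"az":0}]'
python3 - <<'E'
from h import *
todo(W(0,.07,.185),-3.88)
im=capture("side");crop("side",im,300,130,420,250,5,"pics/s25.png")
E
```

```text
time_s: 43.42
tcp_pos: [0.6166, 0.1366, 0.1935]
ee_rot: [[-0.069, -0.998, 0.001], [-0.998, 0.069, 0.001], [-0.002, -0.001, -1.0]]
wrist_force: [0.6, 0.4, -1.1]
gripper_width: 0.173
t 43.42 tcp [0.6166 0.1366 0.1935] d(m) [ 0.0017  0.0038 -0.0085] units [ 0.03  0.06 -0.14] turn [-0.01  0.01  0.01] grip 0.173 F [ 0.6  0.4 -1.1] j [ 27.  24.  -1.  -0. -65. -31.]
```

View pics/s25.png

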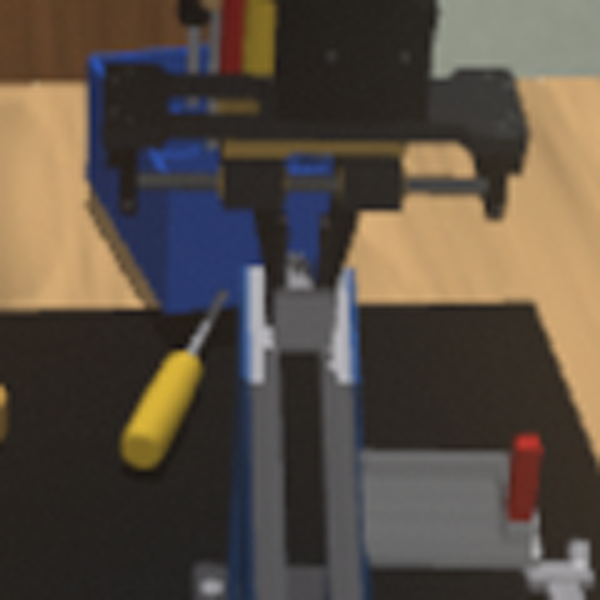

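```bash
python3 -m inch '[{"jaw":255,"x":0.02,"y":0.05,"z":-0.13,"ax":0,"ay":0,"az":0},{"jaw":255,"x":0,"y":0,"z":0,"ax":0,"ay":0,"az":0},{"jaw":100,"x":0,"y":0,"z":0,"ax":0,"ay":0,"az":0},{"jaw":100,"x":0,"y":0,"z":0,"ax":0,"ay":0,"az":0},{"jaw":100,"x":0,"y":0,"z":0,"ax":0,"ay":0,"az":0},{"jaw":100,"x":0,"y":0,"z":0,"ax":0,"ay":0,"az":0},{"jaw":100,"x":0,"y":0,"z":0.6,"ax":0,"ay":0,"az":0},{"jaw":100,"x":0,"y":0,"z":0.8,"ax":0,"ay":0,"az":0},{"jaw":100,"x":0,"y":0,"z":0,"ax":0,"ay":0,"az":0}]'
python3 - <<'E'
from h import *
im=capture("side");crop("side",im,300,170,420,320,4,"pics/s26.png")
crop("side",im,0,0,640,480,1,"pics/s26f.png")
im=capture("top");bolts(im)
cv2.imwrite("pics/t26.png",im[:,:,::-1])
todo(W(.097,-.035,.27),-3.88)
E
```

```text
time_s: 44.6
tcp_pos: [0.6191, 0.1401, 0.2741]
ee_rot: [[-0.068, -0.998, 0.006], [-0.998, 0.068, 0.002], [-0.002, -0.006, -1.0]]
wrist_force: [-0.1, -0.1, -0.4]
gripper_width: 0.607
t 44.7 tcp [0.6169 0.1397 0.2693] d(m) [ 0.0911 -0.1106  0.0007] units [ 1.52 -1.84  0.01] turn [ 0.   -0.02  0.01] grip 0.605 F [-0.3  0.  -0.6] j [ 27.  21.   6.  -0. -75. -31.]
```

View pics/s26.png

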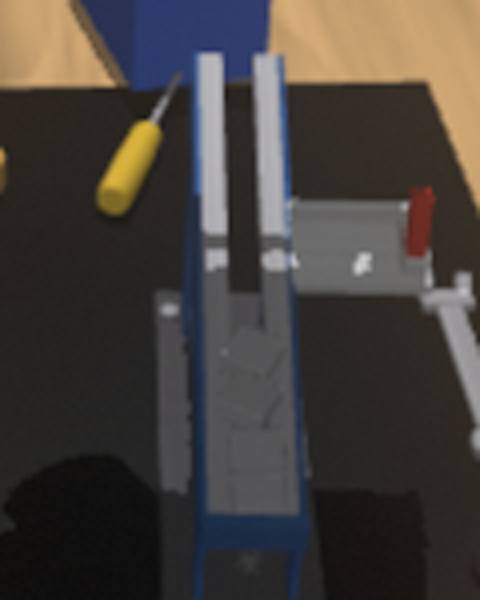

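View pics/s26f.png

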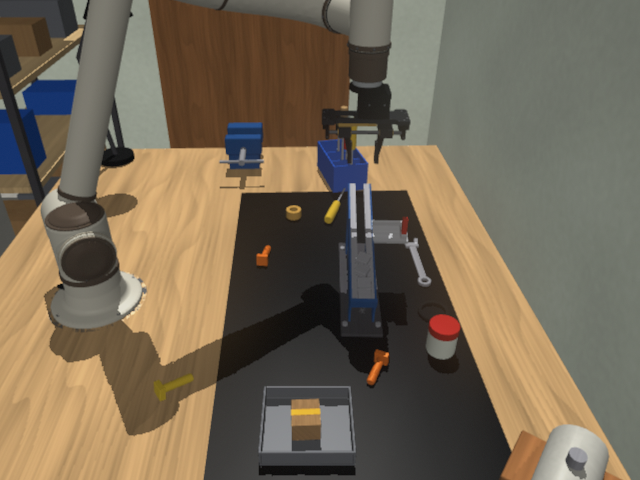

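View pics/t26.png

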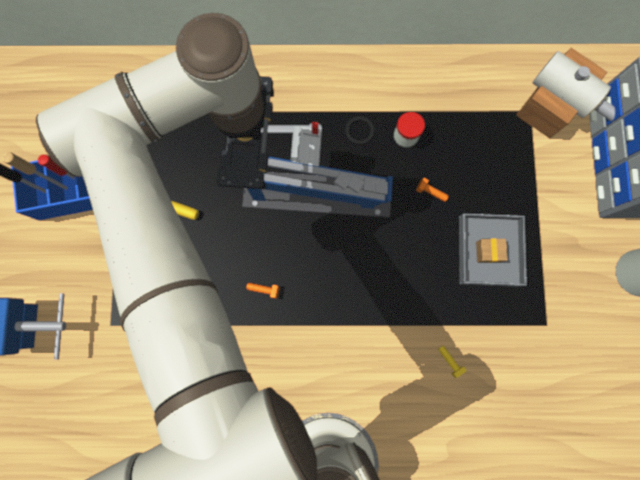

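All four heads are in line below the gate and no grey bolts are left on the bench. Next I'll shut the gate.

```bash
python3 -m inch '[{"jaw":120,"x":0.38,"y":-0.46,"z":0,"ax":0,"ay":0,"az":0},{"jaw":120,"x":0.38,"y":-0.46,"z":0,"ax":0,"ay":0,"az":0},{"jaw":120,"x":0.38,"y":-0.46,"z":0,"ax":0,"ay":0,"az":0},{"jaw":120,"x":0.38,"y":-0.46,"z":0,"ax":0,"ay":0,"az":0},{"jaw":120,"x":0,"y":0,"z":0,"ax":0,"ay":0,"az":0},{"jaw":120,"x":0,"y":0,"z":0,"ax":0,"ay":0,"az":0}]'
python3 - <<'E'
from h import *
todo(W(.097,-.035,.157),-3.88)
E
```

```text
time_s: 45.45
tcp_pos: [0.7065, 0.0263, 0.2586]
ee_rot: [[-0.067, -0.998, -0.02], [-0.998, 0.067, -0.003], [0.004, 0.02, -1.0]]
wrist_force: [-0.3, -0.2, -0.2]
gripper_width: 0.53
t 45.45 tcp [0.7065 0.0263 0.2586] d(m) [ 0.0015  0.0028 -0.1016] units [ 0.02  0.05 -1.69] turn [ 0.02 -0.12 -0.  ] grip 0.53 F [-0.3 -0.2 -0.2] j [ 15.  30.  18.  -0. -80. -19.]
```

```bash
python3 -m inch '[{"jaw":120,"x":0.02,"y":0.05,"z":-0.5,"ax":0.02,"ay":-0.12,"az":0},{"jaw":120,"x":0,"y":0.02,"z":-0.4,"ax":0,"ay":0,"az":0},{"jaw":120,"x":0,"y":0,"z":-0.2,"ax":0,"ay":0,"az":0},{"jaw":120,"x":0,"y":0,"z":0,"ax":0,"ay":0,"az":0},{"jaw":120,"x":0,"y":0,"z":0,"ax":0,"ay":0,"az":0}]'
python3 - <<'E'
from h import *
todo(W(.097,-.035,.157),-3.88)
im=capture("side");crop("side",im,320,150,440,270,5,"pics/s27.png")
E
```

```text
time_s: 46.08
tcp_pos: [0.7059, 0.034, 0.1917]
ee_rot: [[-0.063, -0.998, 0.002], [-0.998, 0.063, 0.001], [-0.001, -0.002, -1.0]]
wrist_force: [0.2, 0.3, 0.5]
gripper_width: 0.525
t 46.08 tcp [0.7059 0.034  0.1917] d(m) [ 0.0021 -0.0049 -0.0347] units [ 0.03 -0.08 -0.58] turn [-0.    0.01 -0.03] grip 0.525 F [0.2 0.3 0.5] j [ 16.  31.  11.  -0. -70. -19.]
```

View pics/s27.png

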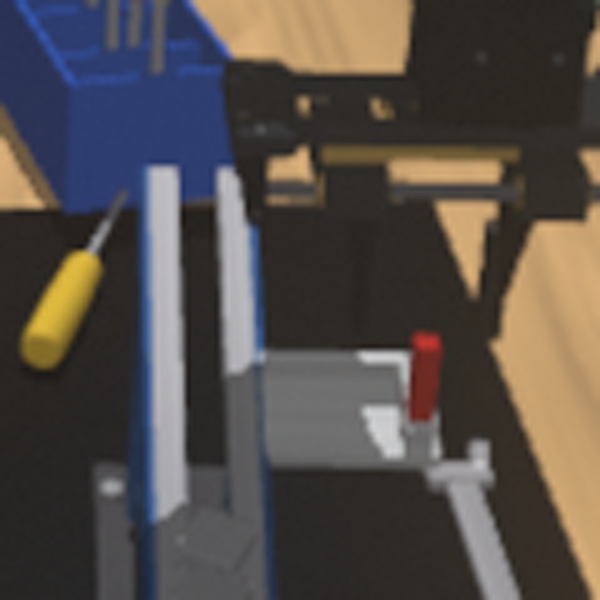

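```bash
python3 -m inch '[{"jaw":120,"x":0.03,"y":-0.08,"z":-0.2,"ax":0,"ay":0,"az":-0.03},{"jaw":120,"x":0,"y":0,"z":-0.3,"ax":0,"ay":0,"az":0},{"jaw":120,"x":0,"y":0,"z":0,"ax":0,"ay":0,"az":0},{"jaw":120,"x":0,"y":0,"z":0,"ax":0,"ay":0,"az":0}]'
python3 - <<'E'
from h import *
todo(W(.097,-.035,.157),-3.88)
E
```

```text
time_s: 46.62
tcp_pos: [0.709, 0.0282, 0.1624]
ee_rot: [[-0.069, -0.998, 0.006], [-0.998, 0.069, 0.002], [-0.002, -0.006, -1.0]]
wrist_force: [-0.2, -1.1, 0.3]
gripper_width: 0.529
t 46.62 tcp [0.709  0.0282 0.1624] d(m) [-0.0011  0.0009 -0.0054] units [-0.02  0.02 -0.09] turn [-0.01  0.03  0.01] grip 0.529 F [-0.2 -1.1  0.3] j [ 15.  32.   9.  -0. -66. -19.]
```

```bash
python3 -m inch '[{"jaw":120,"x":-0.02,"y":0.02,"z":-0.08,"ax":0,"ay":0,"az":0},{"jaw":255,"x":0,"y":0,"z":0,"ax":0,"ay":0,"az":0},{"jaw":255,"x":0,"y":0,"z":0,"ax":0,"ay":0,"az":0},{"jaw":255,"x":0,"y":0,"z":0,"ax":0,"ay":0,"az":0},{"jaw":255,"x":0,"y":0,"z":0,"ax":0,"ay":0,"az":0},{"jaw":255,"x":-0.2,"y":0.02,"z":0,"ax":0,"ay":0,"az":0},{"jaw":255,"x":-0.25,"y":0.02,"z":0,"ax":0,"ay":0,"az":0},{"jaw":255,"x":-0.2,"y":0.01,"z":0,"ax":0,"ay":0,"az":0},{"jaw":255,"x":0,"y":0,"z":0,"ax":0,"ay":0,"az":0}]'
python3 - <<'E'
from h import *
todo(W(.047,-.035,.157),-3.88)
E
```

```text
time_s: 47.75
tcp_pos: [0.6671, 0.0325, 0.1588]
ee_rot: [[-0.07, -0.998, 0.009], [-0.998, 0.07, 0.002], [-0.003, -0.009, -1.0]]
wrist_force: [-1.0, 1.4, 0.8]
gripper_width: 0.134
t 47.75 tcp [0.6671 0.0325 0.1588] d(m) [-0.009   0.     -0.0018] units [-0.15  0.   -0.03] turn [-0.01  0.05  0.01] grip 0.134 F [-1.   1.4  0.8] j [ 17.  29.   2.   0. -62. -21.]
```

```bash
python3 -m inch '[{"jaw":255,"x":-0.12,"y":0,"z":0,"ax":0,"ay":0.05,"az":0},{"jaw":255,"x":-0.08,"y":0,"z":0,"ax":0,"ay":0,"az":0}]'; python3 -m inch '[{"jaw":255,"x":-0.1,"y":0,"z":0,"ax":0,"ay":0,"az":0}]';  python3 -m inch '[{"jaw":255,"x":-0.1,"y":0,"z":0,"ax":0,"ay":0,"az":0}]'
python3 - <<'E'
from h import *
todo(W(.047,-.035,.157),-3.88)
E
```

```text
time_s: 48.0
tcp_pos: [0.658, 0.0332, 0.1589]
ee_rot: [[-0.069, -0.998, 0.008], [-0.998, 0.069, 0.004], [-0.004, -0.008, -1.0]]
wrist_force: [12.6, -1.7, -9.3]
gripper_width: 0.136
time_s: 48.12
tcp_pos: [0.658, 0.0333, 0.159]
ee_rot: [[-0.068, -0.997, 0.023], [-0.998, 0.068, 0.004], [-0.006, -0.022, -1.0]]
wrist_force: [21.5, -4.1, -15.5]
gripper_width: 0.133
time_s: 48.25
tcp_pos: [0.6582, 0.0332, 0.1589]
ee_rot: [[-0.068, -0.997, 0.037], [-0.998, 0.068, 0.005], [-0.008, -0.036, -0.999]]
wrist_force: [19.8, -2.7, -10.9]
gripper_width: 0.137
t 48.25 tcp [0.6582 0.0332 0.1589] d(m) [-0.0001 -0.0008 -0.0019] units [-0.   -0.01 -0.03] turn [-0.03  0.21  0.  ] grip 0.137 F [ 19.8  -2.7 -10.9] j [ 17.  27.  -1.   0. -60. -21.]
```

The gate is at its shut stop, about 22 N at chute x = 0.047. I'll release, retreat and check.

```bash
python3 -m inch '[{"jaw":255,"x":0,"y":0,"z":0,"ax":0,"ay":0.15,"az":0},{"jaw":120,"x":0,"y":0,"z":0,"ax":0,"ay":0,"az":0},{"jaw":120,"x":0,"y":0,"z":0,"ax":0,"ay":0,"az":0},{"jaw":120,"x":0,"y":0,"z":0,"ax":0,"ay":0,"az":0},{"jaw":120,"x":0,"y":0,"z":0.4,"ax":0,"ay":0,"az":0},{"jaw":120,"x":0,"y":0,"z":0.8,"ax":0,"ay":0,"az":0},{"jaw":120,"x":0,"y":0.3,"z":0.8,"ax":0,"ay":0,"az":0},{"jaw":120,"x":-0.5,"y":0.7,"z":0,"ax":0,"ay":0,"az":0},{"jaw":120,"x":-0.5,"y":0.7,"z":0,"ax":0,"ay":0,"az":0},{"jaw":120,"x":-0.5,"y":0.7,"z":0,"ax":0,"ay":0,"az":0},{"jaw":120,"x":-0.5,"y":0.7,"z":0,"ax":0,"ay":0,"az":0},{"jaw":120,"x":0,"y":0.7,"z":0,"ax":0,"ay":0,"az":0}]'
python3 - <<'E'
from h import *
im=capture("side");crop("side",im,300,170,440,340,4,"pics/s28.png")
im=capture("top");cv2.imwrite("pics/t28.png",im[:,:,::-1])
crop("top",im,220,110,420,230,4,"pics/t28c.png")
todo(W(.047,-.035,.157),-3.88)
E
```

```text
time_s: 49.75
tcp_pos: [0.5303, 0.2626, 0.2841]
ee_rot: [[-0.074, -0.997, 0.008], [-0.997, 0.074, 0.006], [-0.007, -0.008, -1.0]]
wrist_force: [1.1, 0.5, 0.1]
gripper_width: 0.529
t 49.85 tcp [0.5314 0.2649 0.2827] d(m) [ 0.1266 -0.2324 -0.1257] units [ 2.11 -3.87 -2.1 ] turn [-0.03  0.04  0.02] grip 0.531 F [-0.7 -1.9 -0.1] j [ 42.  17.   1.   0. -74. -46.]
```

View pics/s28.png

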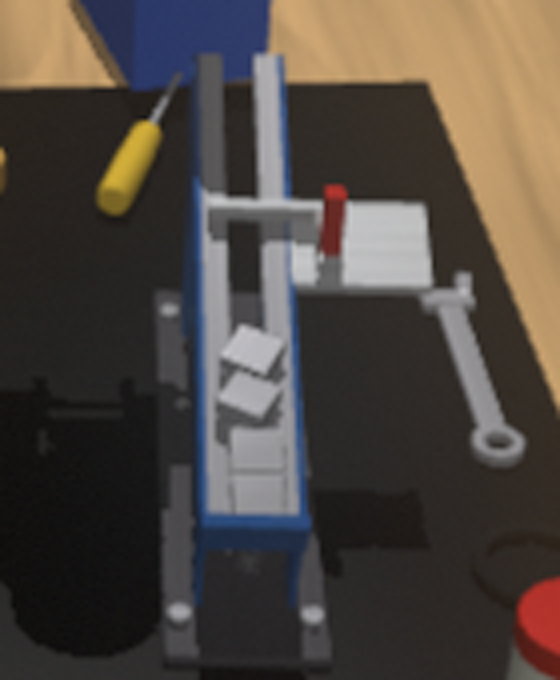

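View pics/t28.png

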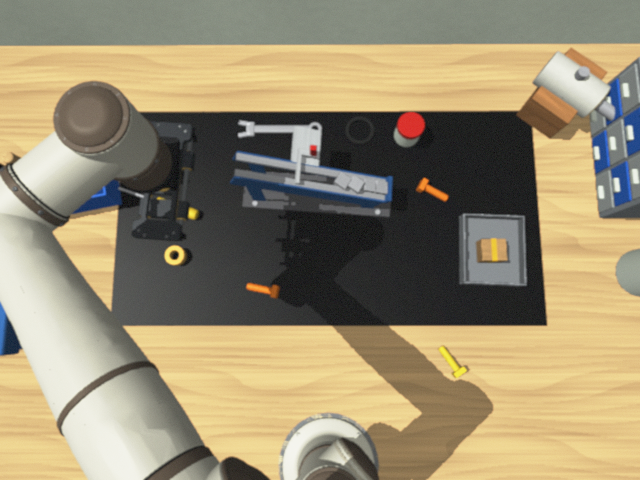

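View pics/t28c.png

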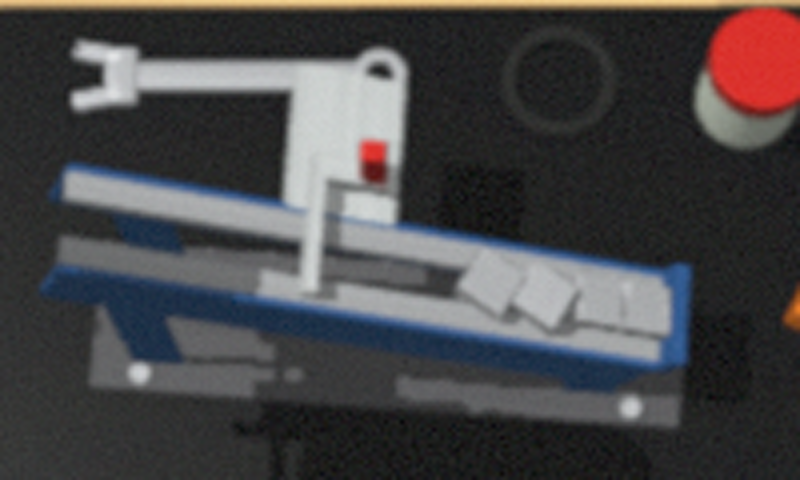

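The last pictures show four bolt heads up between the rails against the stop, top crop x from 460 to 670. The gate bar is across both rails at (315,225), the carton is in the tray and the other things have not moved.

```bash
python3 -c "
from station import *
print(finish_job())"
```

```text
the job is handed in; nothing more can be done
None
```

The job is done and handed in at about 50 s of the 210 s allowed.

- **Carton:** I set it in the grey tray first, and it lies flat there. I let it go tilted about 10 degrees, because the arm's wrist joint was nearing its limit at a fully level pose.
- **Gate and bolts:** I opened the gate to its stop, then fed in the four grey steel bolts, which were all I could find. The orange and yellow look-alikes were left alone.
- **Shutting:** I pushed the gate back until it would move no further, at about 20 N with the tab at its shut position.

**Last checks:** both cameras show four heads in a row against the end stop, the gate bar across both rails, and the carton in the tray. The other things looked unmoved. The two upper bolts have turned about their own axis, so their heads sit at an angle, but they hang head up. No check failed; I saw no knock, and the grip did not slacken visibly.

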